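# Put the rinsed seed sprouter back together

### The job

The seed sprouter has been rinsed; put it together again: swing its clear hood fully open, set the white collecting tray in the seat of the base, and stack every green tray that is there on it, each turned end for end to the one below and hooked squarely over its lip, so that the trays stick out alternately at the back (the first one) and at the front and each one's outlet lies over the far end of the tray below. Then lower the hood until it is fully shut, and leave the jar of black seed where it stands.

Things in the scene. Friction and masses are not known exactly. Their poses are not given: they have to be found in the camera images.
- base: Low white plinth of the seed sprouter with dark green foot strip, 204 x 168 x 14 mm (y from -90 to +78 mm), fixed to the worktop. Origin: centre of its underside. Its x axis runs along it from the front end (towards the robot) to the back end; y to the left (hinge side), z up. The trays are stacked on it lengthwise; their centres lie at base y = 0 and alternate between x = -12 and +12 mm
- seat (a point): Centre of the sunken seat for the collecting tray in the top of the base, on its floor, axes as the base: 146 x 66 mm, floor 8 mm above the worktop, 6 mm deep, at base x = -12 mm, y = 0. The first green tray's centre belongs at base x = +12 mm, the second at -12, the third at +12 and so on, each 22 mm higher than the tray below
- hood (a joint): Clear plastic hood, an upside-down box 196 x 150 x 140 mm, walls 3 mm, hinged on the ledge at the base's left. 0 rad = shut on the base, 1.9 = stop, lying back to the left; from about 1.75 the base is free from above. Stiff hinge: it stays at any angle, about 4 N at the bar moves it. Shut, its ceiling is 152 mm above the worktop: room for the collecting tray and five well-stacked trays
- hood_bar (a point): Middle of the hood's dark green grab bar, 10 mm thick, 92 mm long, along the base's x, 26 mm out and 26 mm up from the hood's upper right edge. Shut, it is 180 mm right of the hinge line and 136 mm above it; it swings about that line (radius 226 mm). It can be pinched from above at every hood angle, fingers closing along the base's y, and turns between the fingers
- hood_hinge (a point): Middle of the hood's hinge line, which runs along the base's x axis at base y = +70 mm, 45 mm above the worktop, on a white ledge 10 mm thick
- collector_mid (a point): White collecting tray, 140 x 60 x 26 mm, walls 4 mm, open on top, flat underside, no outlet, both ends alike. This point is its centre, half-way up (13 mm above its underside); x along its length, z up. Grip it across its 60 mm width. In its seat the point is 21 mm above the worktop
- tray_1_mid (a point): Green sprouting tray, 140 x 60 mm, 26 mm high, walls 4 mm, open on top; may be absent. Its centre, 13 mm above its lowest point (4 mm high cross ribs under the floor); x along its length to the outlet end, z up. Grip it across its 60 mm width. Stacked right, it is turned end for end to the tray below, reaches 24 mm beyond it at the end without outlet, and sits 22 mm higher than it
- tray_2_mid (a point): Green sprouting tray like tray_1; the same point and axes; may be absent
- tray_3_mid (a point): Green sprouting tray like tray_1; the same point and axes; may be absent
- tray_4_mid (a point): Green sprouting tray like tray_1; the same point and axes; may be absent
- tray_5_mid (a point): Green sprouting tray like tray_1; the same point and axes; may be absent
- tray_1_outlet (a point): Point over the dark green outlet cap of tray_1, 52 mm from its centre towards its outlet end, as high as the centre. Round ribs under each green tray, 46 mm long across, lie at its x = +56, -37 and -51 mm: the last two hook astride the end wall of the tray below with 3 mm play each way (52 mm between the side walls). With a rib on top of a wall it stands 4 mm too high
- tray_2_outlet (a point): Point over the dark green round outlet cap in the floor of tray_2, 52 mm from the tray's centre towards its outlet end, at the same height as the centre point
- tray_3_outlet (a point): Point over the dark green round outlet cap in the floor of tray_3, 52 mm from the tray's centre towards its outlet end, at the same height as the centre point
- tray_4_outlet (a point): Point over the dark green round outlet cap in the floor of tray_4, 52 mm from the tray's centre towards its outlet end, at the same height as the centre point
- tray_5_outlet (a point): Point over the dark green round outlet cap in the floor of tray_5, 52 mm from the tray's centre towards its outlet end, at the same height as the centre point
- seed_jar: Bystander: glass jar of black seed with black lid, 74 mm wide, 126 mm high, standing upright at the right of the work. Origin: centre of its underside

How it is judged (in metres and radians):
On the way, in this order (a step that is already met when the one before it is completed fails the run):
1. the hood is swung open (value of joint hood above 1.6 rad), for 0.2 s.
2. the collecting tray is in its seat (x of collector_mid in the frame of base between -0.021 and -0.003 m and y of collector_mid in the frame of base between -0.009 and 0.009 m and z of collector_mid in the frame of base between 0.0182 and 0.0238 m and angle between the x axis of collector_mid and the x axis of base, either way round below 0.12 rad and angle between collector_mid's own z axis and vertical below 0.05 rad), for 0.2 s.
3. all green trays are stacked and hooked, the hood still open (((x of tray_1_mid in the frame of base between 0.003 and 0.021 m and y of tray_1_mid in the frame of base between -0.009 and 0.009 m and (z of tray_1_mid in the frame of base between 0.0402 and 0.0458 m or z of tray_1_mid in the frame of base between 0.0842 and 0.0898 m or z of tray_1_mid in the frame of base between 0.1282 and 0.1338 m) and x of tray_1_outlet in the frame of base between -0.051 and -0.029 m) or (x of tray_1_mid in the frame of base between -0.021 and -0.003 m and y of tray_1_mid in the frame of base between -0.009 and 0.009 m and (z of tray_1_mid in the frame of base between 0.0622 and 0.0678 m or z of tray_1_mid in the frame of base between 0.1062 and 0.1118 m) and x of tray_1_outlet in the frame of base between 0.029 and 0.051 m)) and y of tray_1_outlet in the frame of base between -0.012 and 0.012 m and angle between each of tray_1_mid, tray_2_mid, tray_3_mid, tray_4_mid, tray_5_mid's own z axis and vertical below 0.05 rad and ((x of tray_2_mid in the frame of base between 0.003 and 0.021 m and y of tray_2_mid in the frame of base between -0.009 and 0.009 m and (z of tray_2_mid in the frame of base between 0.0402 and 0.0458 m or z of tray_2_mid in the frame of base between 0.0842 and 0.0898 m or z of tray_2_mid in the frame of base between 0.1282 and 0.1338 m) and x of tray_2_outlet in the frame of base between -0.051 and -0.029 m) or (x of tray_2_mid in the frame of base between -0.021 and -0.003 m and y of tray_2_mid in the frame of base between -0.009 and 0.009 m and (z of tray_2_mid in the frame of base between 0.0622 and 0.0678 m or z of tray_2_mid in the frame of base between 0.1062 and 0.1118 m) and x of tray_2_outlet in the frame of base between 0.029 and 0.051 m)) and y of tray_2_outlet in the frame of base between -0.012 and 0.012 m and ((x of tray_3_mid in the frame of base between 0.003 and 0.021 m and y of tray_3_mid in the frame of base between -0.009 and 0.009 m and (z of tray_3_mid in the frame of base between 0.0402 and 0.0458 m or z of tray_3_mid in the frame of base between 0.0842 and 0.0898 m or z of tray_3_mid in the frame of base between 0.1282 and 0.1338 m) and x of tray_3_outlet in the frame of base between -0.051 and -0.029 m) or (x of tray_3_mid in the frame of base between -0.021 and -0.003 m and y of tray_3_mid in the frame of base between -0.009 and 0.009 m and (z of tray_3_mid in the frame of base between 0.0622 and 0.0678 m or z of tray_3_mid in the frame of base between 0.1062 and 0.1118 m) and x of tray_3_outlet in the frame of base between 0.029 and 0.051 m)) and y of tray_3_outlet in the frame of base between -0.012 and 0.012 m and ((x of tray_4_mid in the frame of base between 0.003 and 0.021 m and y of tray_4_mid in the frame of base between -0.009 and 0.009 m and (z of tray_4_mid in the frame of base between 0.0402 and 0.0458 m or z of tray_4_mid in the frame of base between 0.0842 and 0.0898 m or z of tray_4_mid in the frame of base between 0.1282 and 0.1338 m) and x of tray_4_outlet in the frame of base between -0.051 and -0.029 m) or (x of tray_4_mid in the frame of base between -0.021 and -0.003 m and y of tray_4_mid in the frame of base between -0.009 and 0.009 m and (z of tray_4_mid in the frame of base between 0.0622 and 0.0678 m or z of tray_4_mid in the frame of base between 0.1062 and 0.1118 m) and x of tray_4_outlet in the frame of base between 0.029 and 0.051 m)) and y of tray_4_outlet in the frame of base between -0.012 and 0.012 m and ((x of tray_5_mid in the frame of base between 0.003 and 0.021 m and y of tray_5_mid in the frame of base between -0.009 and 0.009 m and (z of tray_5_mid in the frame of base between 0.0402 and 0.0458 m or z of tray_5_mid in the frame of base between 0.0842 and 0.0898 m or z of tray_5_mid in the frame of base between 0.1282 and 0.1338 m) and x of tray_5_outlet in the frame of base between -0.051 and -0.029 m) or (x of tray_5_mid in the frame of base between -0.021 and -0.003 m and y of tray_5_mid in the frame of base between -0.009 and 0.009 m and (z of tray_5_mid in the frame of base between 0.0622 and 0.0678 m or z of tray_5_mid in the frame of base between 0.1062 and 0.1118 m) and x of tray_5_outlet in the frame of base between 0.029 and 0.051 m)) and y of tray_5_outlet in the frame of base between -0.012 and 0.012 m and value of joint hood above 1 rad), for 0.3 s.
At the end, for the whole second after the job is handed in: Collecting tray in its seat; every green tray present hooked at a level, within 9 mm lengthwise and sideways and 2.8 mm in height of that level's place, outlet to the front at the first, third and fifth level, to the back at the others; hood shut within 0.04 rad (all of step 2 and ((x of tray_1_mid in the frame of base between 0.003 and 0.021 m and y of tray_1_mid in the frame of base between -0.009 and 0.009 m and (z of tray_1_mid in the frame of base between 0.0402 and 0.0458 m or z of tray_1_mid in the frame of base between 0.0842 and 0.0898 m or z of tray_1_mid in the frame of base between 0.1282 and 0.1338 m) and x of tray_1_outlet in the frame of base between -0.051 and -0.029 m) or (x of tray_1_mid in the frame of base between -0.021 and -0.003 m and y of tray_1_mid in the frame of base between -0.009 and 0.009 m and (z of tray_1_mid in the frame of base between 0.0622 and 0.0678 m or z of tray_1_mid in the frame of base between 0.1062 and 0.1118 m) and x of tray_1_outlet in the frame of base between 0.029 and 0.051 m)) and y of tray_1_outlet in the frame of base between -0.012 and 0.012 m and angle between each of tray_1_mid, tray_2_mid, tray_3_mid, tray_4_mid, tray_5_mid's own z axis and vertical below 0.05 rad and ((x of tray_2_mid in the frame of base between 0.003 and 0.021 m and y of tray_2_mid in the frame of base between -0.009 and 0.009 m and (z of tray_2_mid in the frame of base between 0.0402 and 0.0458 m or z of tray_2_mid in the frame of base between 0.0842 and 0.0898 m or z of tray_2_mid in the frame of base between 0.1282 and 0.1338 m) and x of tray_2_outlet in the frame of base between -0.051 and -0.029 m) or (x of tray_2_mid in the frame of base between -0.021 and -0.003 m and y of tray_2_mid in the frame of base between -0.009 and 0.009 m and (z of tray_2_mid in the frame of base between 0.0622 and 0.0678 m or z of tray_2_mid in the frame of base between 0.1062 and 0.1118 m) and x of tray_2_outlet in the frame of base between 0.029 and 0.051 m)) and y of tray_2_outlet in the frame of base between -0.012 and 0.012 m and ((x of tray_3_mid in the frame of base between 0.003 and 0.021 m and y of tray_3_mid in the frame of base between -0.009 and 0.009 m and (z of tray_3_mid in the frame of base between 0.0402 and 0.0458 m or z of tray_3_mid in the frame of base between 0.0842 and 0.0898 m or z of tray_3_mid in the frame of base between 0.1282 and 0.1338 m) and x of tray_3_outlet in the frame of base between -0.051 and -0.029 m) or (x of tray_3_mid in the frame of base between -0.021 and -0.003 m and y of tray_3_mid in the frame of base between -0.009 and 0.009 m and (z of tray_3_mid in the frame of base between 0.0622 and 0.0678 m or z of tray_3_mid in the frame of base between 0.1062 and 0.1118 m) and x of tray_3_outlet in the frame of base between 0.029 and 0.051 m)) and y of tray_3_outlet in the frame of base between -0.012 and 0.012 m and ((x of tray_4_mid in the frame of base between 0.003 and 0.021 m and y of tray_4_mid in the frame of base between -0.009 and 0.009 m and (z of tray_4_mid in the frame of base between 0.0402 and 0.0458 m or z of tray_4_mid in the frame of base between 0.0842 and 0.0898 m or z of tray_4_mid in the frame of base between 0.1282 and 0.1338 m) and x of tray_4_outlet in the frame of base between -0.051 and -0.029 m) or (x of tray_4_mid in the frame of base between -0.021 and -0.003 m and y of tray_4_mid in the frame of base between -0.009 and 0.009 m and (z of tray_4_mid in the frame of base between 0.0622 and 0.0678 m or z of tray_4_mid in the frame of base between 0.1062 and 0.1118 m) and x of tray_4_outlet in the frame of base between 0.029 and 0.051 m)) and y of tray_4_outlet in the frame of base between -0.012 and 0.012 m and ((x of tray_5_mid in the frame of base between 0.003 and 0.021 m and y of tray_5_mid in the frame of base between -0.009 and 0.009 m and (z of tray_5_mid in the frame of base between 0.0402 and 0.0458 m or z of tray_5_mid in the frame of base between 0.0842 and 0.0898 m or z of tray_5_mid in the frame of base between 0.1282 and 0.1338 m) and x of tray_5_outlet in the frame of base between -0.051 and -0.029 m) or (x of tray_5_mid in the frame of base between -0.021 and -0.003 m and y of tray_5_mid in the frame of base between -0.009 and 0.009 m and (z of tray_5_mid in the frame of base between 0.0622 and 0.0678 m or z of tray_5_mid in the frame of base between 0.1062 and 0.1118 m) and x of tray_5_outlet in the frame of base between 0.029 and 0.051 m)) and y of tray_5_outlet in the frame of base between -0.012 and 0.012 m and value of joint hood below 0.04 rad); the robot touches nothing.
It fails at once if the seed jar is pushed more than 3 cm or knocked over (distance of seed_jar from where it was at the start of the episode above 0.03 m or angle between seed_jar's own z axis and vertical above 0.5 rad).
Of tray_1, tray_2, tray_3, tray_4, tray_5 only 3 to 5 are there at a start; the rules pass over those that are not, and their reading is None.
At some moment in a run one of tray_1, tray_2, tray_3, tray_4, tray_5 may be knocked a few centimetres aside while the robot is not near it.
It also fails if it takes over 210 s, if anything falls off the work surface, if the arm or the gripper's body presses on something with over 40 N, if the wrist force passes 120 N, or if a joint passes its speed limit or range.

### The arm

A 6-joint arm with a two-finger parallel gripper is mounted at the origin on a cart in front of the work surface, level with it; the furniture and walls round the work are solid. World frame = base frame: x ahead of the robot, y to its left, z up, the work surface at z = 0. Lengths are in m, angles in degrees, forces in N, time in s.
With the tool pointing down it reaches from about 0.225 to 0.875 m from the base axis. Payload 3.4 kg.
Tool frame: the origin (TCP) lies on the centre line of the jaws, within the pads' length; the fingertips stand manip.tips_ahead ahead of it and the grasp point (between the pads) lies 2 mm behind it (manip.tips_ahead is the distance from the TCP to the fingertips, in m); z points along the fingers, y is the direction in which the jaws open and shut (so a half turn about z gives the same grasp; the last joint's range is limited). The gripper opens to 85 mm and grips with 20 to 120 N. Pads are 22 mm wide; open, the fingers measure 114 mm over their backs; the gripper's body (76 mm by 85 mm) begins 54 mm behind the grasp point. The pads swing forward as they close: fully open they stand 13 mm farther back than shut.
Start: joints at [60.734, 15.808, 86.224, -0, 77.962, -6.933], TCP at [0.219, 0.532, 0.248] pointing down, gripper open.
Joint ranges: [-165.64, 165.64], [-43.16, 119.46], [12.63, 154.43], [-67.54, 247.53], [6.08, 155.33], [-154.97, 154.97]. Speed limits (degrees/s): [147.25, 147.25, 180, 180, 180, 180].

### API

Orientations are given as a 3x3 rotation matrix whose columns are the frame's x, y, z axes.
In Python, from plant import manip gives the robot as it stands.
- The arm moves only by the shell command python3 -m crank 'ROWS' [FORCE]. ROWS is a JSON object of lists of equal length, an entry for each row: "hand": the closure, from 0 (fully open) to 1 (shut); "delta_pos": the shift along the tool's x, y, z in cm, a list of three; "turn": the turn about the tool's z in rad. In form: {"hand": [hand, ...], "delta_pos": [[dx, dy, dz], ...], "turn": [turn, ...]}. A call has 1 to 10 rows; each row is the pose to reach, as a shift and turn from the pose commanded when the call began, along the tool's axes at that moment; what a row does not reach only later rows make up. A row lasts 1/8 s, in which the tool goes at most 62.5 mm and 10.7 degrees, less where a joint would pass 70% of its speed; a pose out of reach is approached as far as the arm can. A call with a gripper value outside its range is refused whole. The fingers move at their own pace and stop on an object; FORCE is the grip in N (left out, the last holds). Time passes only in rows, so rows that repeat a pose let the fingers close. It gives the time, the measured TCP pose, the force and the opening at its end, in the units of the state.
- manip.get_state(): the state, without advancing time (a new reading comes with each control period).
- manip.get_image(name): name is "side" or "top" or "wrist"; returns a dict with "frame" (420x560x3 uint8, red, green, blue), "fx", "fy", "cx", "cy" (pixels), "rvec" (rotation vector, rad) and "tvec" (3), from world to camera coordinates, as OpenCV has them; the wrist camera has in their place "tool_from_camera" (4x4, takes a point from camera to tool coordinates, whose origin is the TCP and whose axes are the flange's). Camera axes: x right, y down, z forward; pixel columns grow to the right and rows downward; lengths in m; the calibration is good to about 2 mm. A picture is of the moment at which its call begins: read the wrist's pose just before it. There is no depth.
- manip.sign_off(): hands the job in, once; it reports no verdict.
The state is a dict: "time_s": time; "joint_pos": joint angles; "joint_vel": joint speeds; "tau": joint torques, N m; "ee_pos": TCP position; "ee_rot": TCP orientation; "ft_force": force on the tool from outside, world axes, zero at the start; "moment": the same for the moment, N m; "grip_width": opening from 0.0 (shut) to 1.0 (fully open).
Only numpy, scipy, OpenCV 4.12 (cv2) and the standard library are available. Lean on these libraries where they do the work, as an engineer would, in place of code of your own. Each camera call takes 0.05 s, during which the arm holds its last target. There are 200 camera calls.

## Working session

There is one attempt and no reset: what is moved stays moved. The work goes in short steps, Python scripts to look and compute and a shell command to move; the robot and the scene stay as the last step left them, time stands still between calls to the robot, and variables do not carry over. Pictures are saved under pics/ and viewed, about 12 in all and at most 16, crops included, and the job is handed in when it is done.

```bash
ls; mkdir -p pics; python3 - <<'E'
from plant import manip
import cv2
s=manip.get_state();print(s, manip.tips_ahead)
for n in("top","side"):
    d=manip.get_image(n);cv2.imwrite(f"pics/{n}0.png",d["frame"][:,:,::-1]);print(n,[d[k] for k in("fx","fy","cx","cy","rvec","tvec")])
d=manip.get_image("wrist");print(d["tool_from_camera"],d["fx"],d["cx"],d["cy"])
E
```

```text
pics
{'time_s': 0.0, 'joint_pos': array([ 6.07304851e+01,  1.58463705e+01,  8.62944527e+01, -8.96710337e-04,
        7.79631787e+01, -6.93260060e+00]), 'joint_vel': array([-0.04788387, -0.05448919,  0.02827002,  0.04181418, -0.10464065,
       -0.06647875]), 'tau': array([-3.19619157e-04, -4.16772008e+01, -2.45813781e+01, -2.59153276e-04,
        1.07662805e-02,  2.06203464e-05]), 'ee_pos': array([0.21829165, 0.53141168, 0.24745749]), 'ee_rot': array([[-9.24966209e-01,  3.80048351e-01, -8.74119989e-04],
       [ 3.80049301e-01,  9.24964863e-01, -1.59091406e-03],
       [ 2.03906010e-04, -1.80375044e-03, -9.99998352e-01]]), 'ft_force': array([0.43318875, 0.15951353, 0.8675201 ]), 'moment': array([ 0.09161994, -0.04974883, -0.01638236]), 'grip_width': 1.0013801843323753} 0.017
top [535.7111150193434, 535.7111150193434, 276.79663036075107, 208.06931794265884, array([ 2.09500137, -2.15208635,  0.19518644]), array([-0.04516935,  0.52163957,  1.47271585])]
side [390.8213612758319, 390.8213612758319, 286.1398650659811, 202.30243294294124, array([ 1.27347272, -2.54849467,  0.62578663]), array([0.25751218, 0.46128037, 0.97168468])]
[[-5.90823500e-04 -9.60367232e-01 -2.78737207e-01  7.12682112e-02]
 [ 9.99998946e-01 -1.97832871e-04 -1.43802356e-03 -7.45470492e-04]
 [ 1.32588733e-03 -2.78737763e-01  9.60366337e-01 -1.26356854e-01]
 [ 0.00000000e+00  0.00000000e+00  0.00000000e+00  1.00000000e+00]] 371.0212513381477 286.0184434188669 204.58966824468052
```

View pics/top0.png

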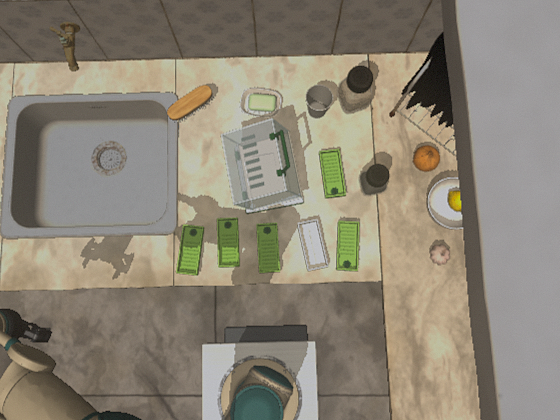

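View pics/side0.png

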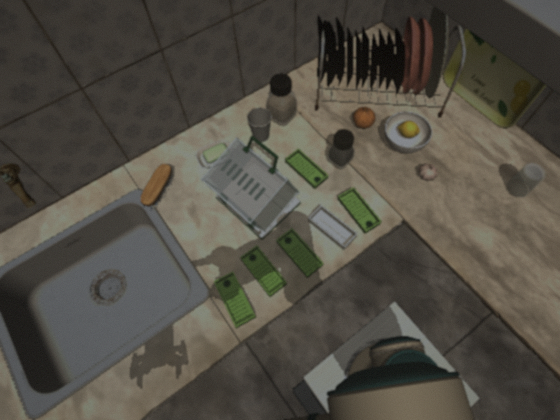

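```bash
cat > h.py <<'E'
from plant import manip
import numpy as np, cv2
def cam(n):
    s=manip.get_state(); d=manip.get_image(n)
    if n=="wrist":
        T=np.eye(4);T[:3,:3]=s["ee_rot"];T[:3,3]=s["ee_pos"];M=T@d["tool_from_camera"];R,C=M[:3,:3],M[:3,3]
    else:
        R=cv2.Rodrigues(d["rvec"])[0].T;C=-R@d["tvec"]
    return dict(f=d["frame"],R=R,C=C,k=(d["fx"],d["fy"],d["cx"],d["cy"]))
def rays(c,uv):
    fx,fy,cx,cy=c["k"];uv=np.atleast_2d(np.asarray(uv,float)).reshape(-1,2)
    return np.c_[(uv[:,0]-cx)/fx,(uv[:,1]-cy)/fy,np.ones(len(uv))]@c["R"].T
def cast(c,uv,z):
    r=rays(c,uv);return (c["C"]+r*((z-c["C"][2])/r[:,2])[:,None])
def proj(c,P):
    p=(np.atleast_2d(P)-c["C"])@c["R"];fx,fy,cx,cy=c["k"];return np.c_[fx*p[:,0]/p[:,2]+cx,fy*p[:,1]/p[:,2]+cy]
def tri(c1,u1,c2,u2):
    a=rays(c1,u1)[0];b=rays(c2,u2)[0];t=np.linalg.lstsq(np.c_[a,-b],c2["C"]-c1["C"],rcond=None)[0]
    p,q=c1["C"]+t[0]*a,c2["C"]+t[1]*b;return (p+q)/2,np.linalg.norm(p-q)
def mask(c,lo,hi):
    return cv2.inRange(cv2.cvtColor(c["f"],cv2.COLOR_RGB2HSV),np.array(lo),np.array(hi))
def rect(c,cnt,z):
    P=cast(c,cnt,z)[:,:2];(x,y),(w,h),a=cv2.minAreaRect((P*1000).astype(np.float32))
    if w<h: w,h,a=h,w,a+90
    return x/1000,y/1000,w,h,(a+90)%180-90   # long-axis angle, deg
def go(x,y,z,a=None):
    """deltas (cm, rad) to TCP x,y,z with the jaw (tool y) axis at angle a deg in world xy, tool down"""
    s=manip.get_state();R=s["ee_rot"];d=R.T@(np.array([x,y,z])-s["ee_pos"])*100
    t=0
    if a is not None:
        cur=np.degrees(np.arctan2(R[1,1],R[0,1]));t=-((a-cur+90)%180-90)
    print("delta",d.round(2),"turn",round(np.radians(t),3),"j6",s["joint_pos"][5].round(1),"t",s["time_s"])
def blobs(c,m,amin=300):
    return sorted([k for k in cv2.findContours(m,cv2.RETR_EXTERNAL,cv2.CHAIN_APPROX_NONE)[0] if cv2.contourArea(k)>amin],key=lambda k:k[:,0,0].mean())
E
python3 - <<'E'
from h import *
t=cam("top");s=cam("side")
print("C",t["C"],s["C"])
for k in blobs(t,cv2.morphologyEx(mask(t,(35,110,50),(60,255,255)),cv2.MORPH_CLOSE,np.ones((5,5)))):
    x,y,w,h,a=rect(t,k,.013);m=np.zeros(t["f"].shape[:2],np.uint8);cv2.drawContours(m,[k],-1,255,-1)
    print("tray",np.round([x,y],4),round(w),round(h),"long",round(a,1),k[:,0].mean(0))
for c,n in((t,"top"),(s,"side")):
    g=mask(c,(55,90,10),(90,255,120))
    for k in blobs(c,g,25): print(n,"dark",k[:,0].mean(0),cv2.contourArea(k),cv2.boundingRect(k))
    cv2.imwrite(f"pics/dark_{n}.png",g)
# mean brightness crop for view
f=t["f"][100:280,170:400,::-1];f=cv2.resize(f,None,fx=3.4,fy=3.4,interpolation=2)
cv2.imwrite("pics/topcrop.png",f)
E
```

```text
C [ 0.24054453 -0.05790359  1.54331642] [0.1106243  0.22574879 1.07706219]
tray [0.4133 0.1934] 139 61 long -8.0 [189.8358209  249.50746269]
tray [0.4318 0.0843] 139 60 long 1.4 [227.69924812 241.85714286]
tray [ 0.4132 -0.0299] 139 59 long 2.4 [267.78787879 247.50757576]
tray [ 0.6283 -0.2246] 142 60 long 5.5 [332.0625  172.96875]
tray [ 0.4133 -0.2591] 141 60 long -5.0 [347.50746269 245.45522388]
```

View pics/topcrop.png

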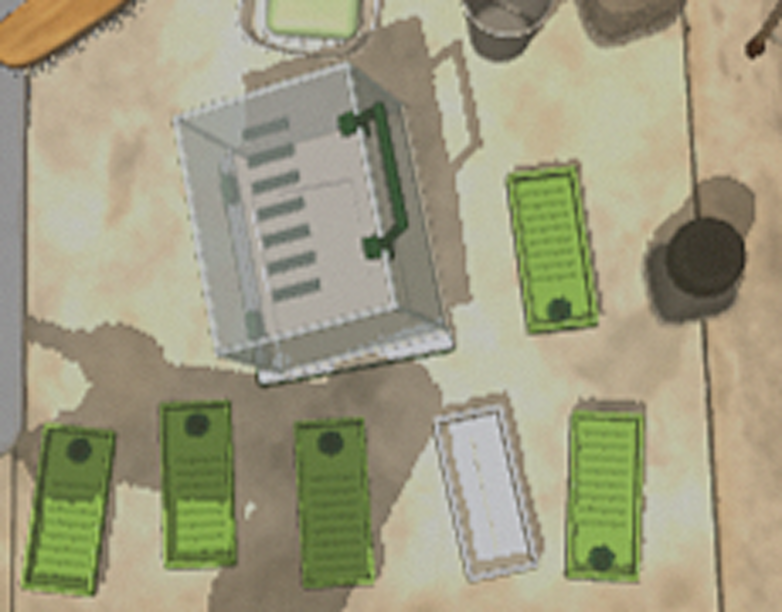

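```bash
python3 - <<'E'
from h import *
t=cam("top");s=cam("side")
for z in(.014,0): 
    P=cast(t,[(303.8,200.5),(246.5,212)],z);print(z,P.round(4),np.linalg.norm(P[0]-P[1]),np.degrees(np.arctan2(*(P[1]-P[0])[[1,0]])))
for z in(.13,.16,.18,.2,.22):
    P=cast(t,[(281.2,130.9),(288.8,167.3)],z);print(z,P[:,:2].round(4),np.linalg.norm(P[0]-P[1]),np.degrees(np.arctan2(*(P[0]-P[1])[[1,0]])))
for c,n in((t,"top"),(s,"side")):
    g=mask(c,(50,70,0),(95,255,110))
    for k in blobs(c,g,40): print(n,"dark",k[:,0].mean(0),cv2.contourArea(k),cv2.boundingRect(k))
E
```

```text
0.014 [[ 0.5469 -0.1384  0.014 ]
 [ 0.5174  0.029   0.014 ]] 0.16992156892670318 99.9867681410421
0 [[ 0.5497 -0.1391  0.    ]
 [ 0.52    0.0298  0.    ]] 0.17147710179634792 99.9867681410421
0.13 [[ 0.7211 -0.077 ]
 [ 0.6169 -0.0948]] 0.10565121351205031 9.688650897750053
0.16 [[ 0.7109 -0.0766]
 [ 0.6089 -0.094 ]] 0.10340859016708 9.688650897750042
0.18 [[ 0.7041 -0.0763]
 [ 0.6036 -0.0935]] 0.10191350793709973 9.688650897750053
0.2 [[ 0.6973 -0.076 ]
 [ 0.5983 -0.0929]] 0.10041842570711944 9.68865089775004
0.22 [[ 0.6905 -0.0758]
 [ 0.593  -0.0924]] 0.09892334347713916 9.688650897750044
top dark [257.2        405.71111111] 1341.5 (234, 385, 49, 35)
top dark [283.57692308 154.98076923] 84.0 (277, 131, 13, 45)
side dark [409.31443299 357.3814433 ] 145.0 (389, 350, 46, 16)
```

```bash
python3 - <<'E'
import cv2
f=cv2.imread("pics/side0.png")[110:250,180:340];cv2.imwrite("pics/sidecrop.png",cv2.resize(f,None,fx=4,fy=4,interpolation=2)*1)
E
```

```text
(no output)
```

View pics/sidecrop.png

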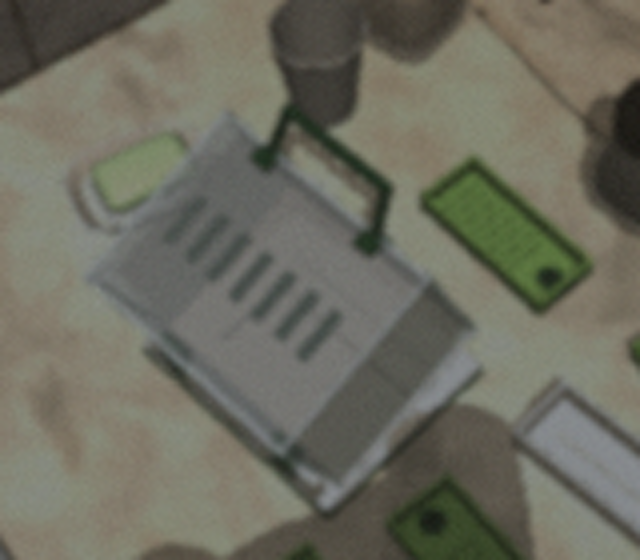

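```bash
python3 - <<'E'
from h import *
t=cam("top");s=cam("side")
a,e1=tri(t,(281.8,131.2),s,(253,137.5));b,e2=tri(t,(288.6,167),s,(276.5,157.5));print(a,b,e1,e2,np.linalg.norm(a-b))
yaw=np.radians(9.9);o=np.array([.6317,-.0321]);ex=np.array([np.cos(yaw),np.sin(yaw)]);ey=np.array([-ex[1],ex[0]])
m=(a+b)/2;h=o+.07*ey;y=(m[:2]-h)@ey;x=(m[:2]-h)@ex;print("bar",m,"rel x",x,"y",y,"z",m[2]-.045,"r",np.hypot(y,m[2]-.045),"hood",np.degrees(np.arctan2(m[2]-.045,-y)-np.arctan2(136,180)))
go(m[0],m[1],m[2]+.06,99.9)
E
```

```text
[ 0.68178292 -0.07828991  0.23881241] [ 0.58860821 -0.09096443  0.24127613] 0.003764064820330941 0.001309498039763415 0.09406508714644493
bar [ 0.63519557 -0.08462717  0.24004427] rel x -0.005587433429835051 y -0.12234599623888964 z 0.19504427365948018 r 0.23024076850775277 hood 20.827990413331317
delta [-61.97 -41.19  -5.18] turn -0.563 j6 -6.9 t 0.45
```

```bash
python3 -m crank '{"hand":[0,0,0,0,0,0,0,0,0,0],"delta_pos":[[-5,-3.3,-1.5],[-10,-6.7,-3],[-15,-10,-5],[-20,-13.3,-5],[-25,-16.6,-5],[-30,-20,-5],[-35,-23.3,-5],[-40,-26.6,-5],[-45,-30,-5],[-50,-33.3,-5]],"turn":[-0.15,-0.3,-0.45,-0.563,-0.563,-0.563,-0.563,-0.563,-0.563,-0.563]}'
python3 -c "
from h import *
go(.6352,-.0846,.30,99.9)"
```

```text
time_s: 1.7
ee_pos: [0.5554, 0.0321, 0.2985]
ee_rot: [[-0.985, -0.172, 0.001], [-0.172, 0.985, 0.0], [-0.001, 0.0, -1.0]]
ft_force: [0.7, 0.3, 0.6]
grip_width: 0.998
delta [ -5.86 -12.86  -0.15] turn 0.0 j6 -103.8 t 1.7
```

```bash
python3 -m crank '{"hand":[0,0,0,0,0],"delta_pos":[[-2,-4,0],[-4,-8,0],[-5.86,-12.86,-2],[-5.86,-12.86,-2],[-5.86,-12.86,-2]],"turn":[0,0,0,0,0]}'
python3 - <<'E'
from h import *
w=cam("wrist");cv2.imwrite("pics/w1.png",w["f"][:,:,::-1])
P=np.array([[.6818,-.0783,.239],[.5886,-.091,.239]]);print(proj(w,P))
g=mask(w,(50,70,0),(95,255,130))
for k in blobs(w,g,100): print(cv2.boundingRect(k),cv2.contourArea(k),cv2.minAreaRect(k))
E
```

```text
time_s: 2.33
ee_pos: [0.6339, -0.0824, 0.3179]
ee_rot: [[-0.985, -0.172, -0.001], [-0.172, 0.985, 0.001], [0.001, 0.001, -1.0]]
ft_force: [-0.7, -0.6, -0.9]
grip_width: 1.004
[[280.20484997 297.63800123]
 [285.75497781 145.47004408]]
(154, 75, 19, 20) 267.5 ((163.0, 84.5), (19.0, 18.0), 90.0)
(274, 124, 54, 181) 3728.0 ((297.89501953125, 214.31326293945312), (52.7021369934082, 180.65786743164062), 2.1369106769561768)
(352, 1, 19, 22) 311.5 ((361.0, 11.5), (21.0, 18.0), 90.0)
(449, 40, 20, 21) 291.0 ((458.5, 50.0), (20.0, 19.0), 90.0)
(543, 38, 17, 21) 252.5 ((551.0, 48.0), (20.0, 16.0), 90.0)
```

View pics/w1.png

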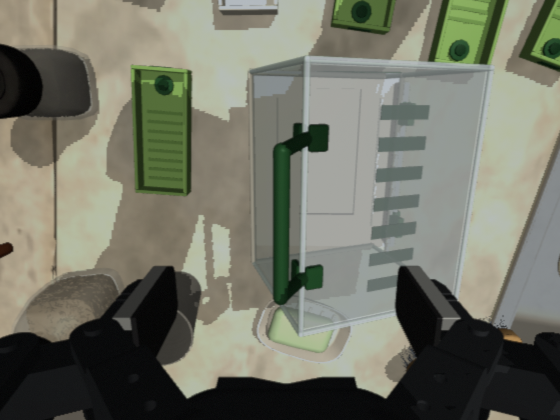

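```bash
python3 -m crank '{"hand":[0,0,0,0,1,1,1,1,1,1],"delta_pos":[[0.1,-0.2,3],[0.1,-0.2,6],[0.1,-0.2,8.2],[0.1,-0.2,8.2],[0.1,-0.2,8.2],[0.1,-0.2,8.2],[0.1,-0.2,8.2],[0.1,-0.2,8.2],[0.1,-0.2,8.2],[0.1,-0.2,8.2]],"turn":[0,0,0,0,0,0,0,0,0,0]}' 40
python3 - <<'E'
from h import *
s=manip.get_state();print(s["ft_force"],s["ee_pos"])
r=.226;a0=np.arctan2(.1915,.12)
for th in np.linspace(0,np.radians(146)-a0,19): print(np.round([-r*np.cos(a0+th)+.12, -(r*np.sin(a0+th)-.1915)],4)*100)
E
```

```text
time_s: 3.62
ee_pos: [0.6339, -0.0852, 0.2368]
ee_rot: [[-0.985, -0.172, 0.001], [-0.172, 0.985, -0.0], [-0.001, -0.001, -1.0]]
ft_force: [-0.8, -1.0, 2.7]
grip_width: 0.097
[-0.79591309 -0.97445179  2.69424425] [ 0.63389652 -0.08517466  0.23675226]
[-0. -0.]
[ 1.68 -0.95]
[ 3.43 -1.76]
[ 5.24 -2.42]
[ 7.11 -2.91]
[ 9.01 -3.25]
[10.93 -3.42]
[12.86 -3.43]
[14.78 -3.28]
[16.68 -2.96]
[18.55 -2.48]
[20.37 -1.84]
[22.13 -1.05]
[23.82 -0.11]
[25.42  0.97]
[26.92  2.18]
[28.32  3.51]
[29.59  4.96]
[30.74  6.51]
```

Bar held (opening 0.097 × 85 ≈ 8–10 mm). Swing along the arc.

```bash
python3 -m crank '{"hand":[1,1,1,1,1,1,1,1,1,1],"delta_pos":[[0,1.68,-0.95],[0,3.43,-1.76],[0,5.24,-2.42],[0,7.11,-2.91],[0,9.01,-3.25],[0,10.93,-3.42],[0,12.86,-3.43],[0,14.78,-3.28],[0,16.68,-2.96],[0,18.55,-2.48]],"turn":[0,0,0,0,0,0,0,0,0,0]}'
python3 -m crank '{"hand":[1,1,1,1,1,1,1,1,1,1],"delta_pos":[[0,1.82,0.64],[0,3.58,1.43],[0,5.27,2.37],[0,6.87,3.45],[0,8.37,4.66],[0,9.77,5.99],[0,11.04,7.44],[0,12,8.8],[0,12,8.8],[0,12,8.8]],"turn":[0,0,0,0,0,0,0,0,0,0]}'
```

```text
time_s: 4.88
ee_pos: [0.6033, 0.0997, 0.2618]
ee_rot: [[-0.985, -0.173, 0.005], [-0.173, 0.985, 0.001], [-0.005, 0.0, -1.0]]
ft_force: [5.4, -1.1, 1.9]
grip_width: 0.097
time_s: 6.12
ee_pos: [0.5832, 0.2185, 0.1725]
ee_rot: [[-0.985, -0.173, 0.005], [-0.172, 0.985, 0.003], [-0.005, 0.002, -1.0]]
ft_force: [8.2, 2.2, -1.1]
grip_width: 0.102
```

```bash
python3 -m crank '{"hand":[0.5,0.5,0.5,0.5,0.5,0.5,0.5,0.5,0.5,0.5],"delta_pos":[[0,0,0],[0,0,0],[0,0,0],[0,0,-4],[0,0,-9],[0,-5,-14],[0,-11,-16],[0,-17,-16],[0,-23,-16],[0,-23,-16]],"turn":[0,0,0,0,0,0,0,0,0,0]}'
python3 - <<'E'
from h import *
w=cam("wrist");cv2.imwrite("pics/w2.png",w["f"][:,:,::-1])
np.savez("w2.npz",**w)
E
```

```text
time_s: 7.38
ee_pos: [0.6208, -0.0148, 0.3325]
ee_rot: [[-0.986, -0.166, -0.001], [-0.166, 0.986, -0.001], [0.001, -0.001, -1.0]]
ft_force: [0.3, 0.6, -0.2]
grip_width: 0.497
```

View pics/w2.png

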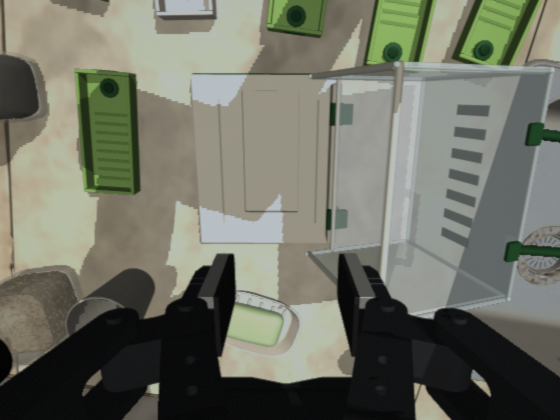

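```bash
python3 - <<'E'
import cv2
f=cv2.imread("pics/w2.png")[60:255,185:345]
f=cv2.createCLAHE(3,(4,4)).apply(cv2.cvtColor(f,cv2.COLOR_BGR2GRAY))
cv2.imwrite("pics/w2c.png",cv2.resize(f,None,fx=3,fy=3,interpolation=2))
E
```

```text
(no output)
```

View pics/w2c.png

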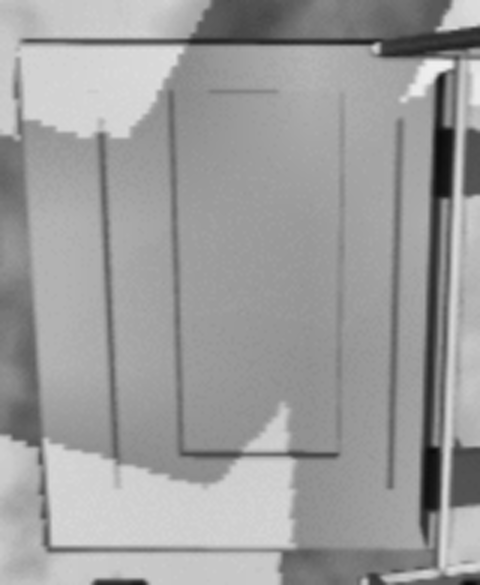

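```bash
python3 - <<'E'
from h import *
w=dict(np.load("w2.npz"))
c=np.array([(19,41),(48,548),(425,548),(170,91),(343,92),(182,454),(338,455)])/3+[185,60]
P=cast(w,c,.014)[:,:2]
B=np.array([[-102,-90],[102,-90],[102,78],[-85,-33],[-85,33],[61,-33],[61,33]])/1000
H=B-B.mean(0);Q=P-P.mean(0);th=np.arctan2((H[:,0]*Q[:,1]-H[:,1]*Q[:,0]).sum(),(H*Q).sum())
R=np.array([[np.cos(th),-np.sin(th)],[np.sin(th),np.cos(th)]]);o=P.mean(0)-R@B.mean(0)
print(np.degrees(th),o);print(((P-o)@R-B)*1000)
t=cam("top")
print(proj(t,np.c_[(B[[0,1,2]]@R.T+o),[.014]*3]))
np.savez("base.npz",o=o,th=th)
# collector blob: white in top
m=mask(t,(0,0,165),(180,60,255));m[:, :290]=0;m[:, 340:]=0;m[:205]=0;m[280:]=0
for k in blobs(t,m,150): print("col",rect(t,k,.02),cv2.boundingRect(k))
for k in blobs(t,cv2.morphologyEx(mask(t,(35,110,50),(60,255,255)),cv2.MORPH_CLOSE,np.ones((5,5)))):
    x,y,wd,h,a=rect(t,k,.013);print("tray",np.round([x,y],4),round(wd),round(h),"long",round(a,1))
E
```

```text
8.755990991432022 [ 0.6296001  -0.03384659]
[[ 0.15615198  0.31892432]
 [ 1.5955685   1.06035781]
 [-0.73818301 -5.27742157]
 [ 0.43528916  0.02306785]
 [-0.10766295  0.14523385]
 [-0.42352444  2.23391904]
 [-0.91763923  1.49591871]]
[[303.83407883 201.9913848 ]
 [290.99239926 135.90871802]
 [235.37654822 145.64846136]]
col (0.42534622192382815, -0.16524179077148438, 213.11398315429688, 141.81959533691406, -1.77789306640625) (290, 205, 50, 75)
tray [0.4157 0.2061] 140 38 long -10.0
tray [ 0.4132 -0.0304] 140 59 long 1.8
tray [ 0.6282 -0.2248] 141 60 long 5.5
tray [ 0.4132 -0.2591] 141 60 long -5.0
```

```bash
python3 - <<'E'
from h import *
w=dict(np.load("w2.npz"))
c=np.array([(19,41),(48,548),(170,91),(343,92),(182,454),(338,455)])/3+[185,60]
P=cast(w,c,.014)[:,:2]
B=np.array([[-102,-90],[102,-90],[-85,-33],[-85,33],[61,-33],[61,33]])/1000
H=B-B.mean(0);Q=P-P.mean(0);th=np.arctan2((H[:,0]*Q[:,1]-H[:,1]*Q[:,0]).sum(),(H*Q).sum())
R=np.array([[np.cos(th),-np.sin(th)],[np.sin(th),np.cos(th)]]);o=P.mean(0)-R@B.mean(0)
print(np.degrees(th),o);print((((P-o)@R-B)*1000).round(1))
np.savez("base.npz",o=o,th=th)
print("bar open in base",(np.array([.5832,.2185])-o)@R, "closed pinch",(np.array([.6339,-.0852])-o)@R)
t=cam("top")
q=np.array([(435,420),(505,397),(540,562),(472,582)])/3.4+[170,100]
k=rect(t,q,.022);print("col",k)
go(k[0],k[1],.20,k[4]+90)
E
```

```text
9.254741399881093 [ 0.62931898 -0.03293064]
[[-0.5  0.3]
 [ 0.9 -0.8]
 [ 0.3 -0.2]
 [ 0.3 -0.1]
 [-0.6  0.8]
 [-0.5  0. ]]
bar open in base [-0.00508251  0.25557483] closed pinch [-0.00388479 -0.05232572]
col (0.41886004638671875, -0.16175433349609375, 146.02743530273438, 62.24443817138672, 10.801230430603027)
delta [ 22.44 -11.51  13.28] turn -0.016 j6 -107.3 t 7.525
```

```bash
cat >> h.py <<'E'
b=np.load("base.npz") if __import__("os").path.exists("base.npz") else None
def look(x,y,kind,zg):
    """wrist look at a tray near x,y: pose, outlet direction and the move down to it"""
    w=cam("wrist");p=proj(w,[x,y,.013])[0]
    if kind=="green": m=mask(w,(33,90,30),(75,255,255))
    else: m=mask(w,(0,0,175),(180,22,255))
    m=cv2.morphologyEx(m,cv2.MORPH_CLOSE,np.ones((7,7)))
    ks=blobs(w,m,3000);k=max(ks,key=lambda k:cv2.pointPolygonTest(k,tuple(map(float,p)),True))
    X,Y,L,W,a=rect(w,k,.013)
    o=""
    if kind=="green":
        mm=np.zeros_like(m);cv2.drawContours(mm,[k],-1,255,-1);mm=cv2.erode(mm,np.ones((15,15)))
        v=mask(w,(0,0,0),(180,255,80))&mm;v=cv2.morphologyEx(v,cv2.MORPH_OPEN,np.ones((7,7)))
        q=cv2.moments(v);
        if q["m00"]: 
            oo=cast(w,(q["m10"]/q["m00"],q["m01"]/q["m00"]),.008)[0,:2]-[X,Y];o=("outlet off",oo.round(3),np.hypot(*oo).round(3))
    print("at",round(X,4),round(Y,4),"L,W",round(L,1),round(W,1),"long",round(a,1),o,"border",cv2.boundingRect(k))
    go(X,Y,zg,a+90);return w
def place(bx,z,by=0):
    R=np.array([[np.cos(b["th"]),-np.sin(b["th"])],[np.sin(b["th"]),np.cos(b["th"])]])
    P=b["o"]+R@[bx,by];go(P[0],P[1],z,np.degrees(b["th"])+90)
E
python3 -m crank '{"hand":[0,0,0,0,0,0,0],"delta_pos":[[5,-2.5,3],[10,-5,6],[15,-7.5,9],[19,-10,12],[22.4,-11.5,13.2],[22.4,-11.5,13.2],[22.4,-11.5,13.2]],"turn":[0,0,0,0,0,0,0]}'
python3 - <<'E'
from h import *
w=look(.4189,-.1617,"white",.026);cv2.imwrite("pics/w3.png",w["f"][:,:,::-1])
E
```

```text
time_s: 8.4
ee_pos: [0.421, -0.1614, 0.2018]
ee_rot: [[-0.985, -0.174, 0.002], [-0.174, 0.985, 0.0], [-0.002, -0.0, -1.0]]
ft_force: [0.3, -0.6, -0.5]
grip_width: 1.002
at 0.4293 -0.1384 L,W 171.7 102.1 long 10.0  border (251, 94, 125, 191)
delta [-1.15  2.15 17.59] turn 0.001 j6 -129.9 t 8.45
```

View pics/w3.png

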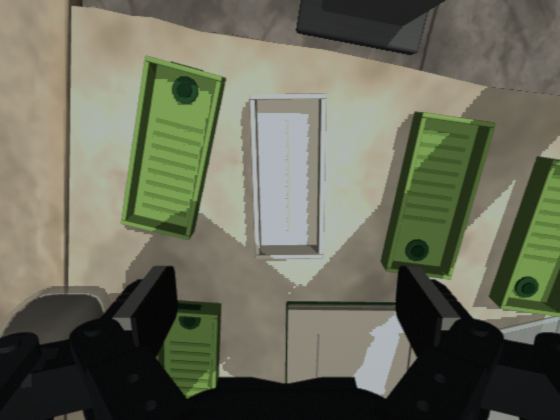

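```bash
python3 - <<'E'
from h import *
w=cam("wrist")
P=cast(w,[(250,95),(327,95),(323,257),(256,258)],.026)[:,:2];print(P.round(4),P.mean(0))
d=(P[0]+P[1]-P[2]-P[3])/2;print(np.linalg.norm(d),np.degrees(np.arctan2(*-d[::-1])), np.linalg.norm(P[0]-P[1]),np.linalg.norm(P[2]-P[3]))
k=P.mean(0);go(k[0],k[1],.026,np.degrees(np.arctan2(*-d[::-1]))+90)
E
```

```text
[[ 0.3546 -0.2027]
 [ 0.3442 -0.1435]
 [ 0.4794 -0.1189]
 [ 0.4906 -0.1772]] [ 0.41718398 -0.16056341]
0.13791886193730168 10.459915266126321 0.06011862974245384 0.05929647424218465
delta [ 0.43  0.19 17.58] turn -0.007 j6 -129.9 t 8.5
```

```bash
python3 -m crank '{"hand":[0,0,0,0,0,1,1,1,1,1],"delta_pos":[[0.4,0.2,4],[0.4,0.2,9],[0.4,0.2,13],[0.4,0.2,16.5],[0.4,0.2,17.6],[0.4,0.2,17.6],[0.4,0.2,17.6],[0.4,0.2,17.6],[0.4,0.2,17.6],[0.4,0.2,17.6]],"turn":[0,0,0,0,0,0,0,0,0,0]}' 40
python3 -m crank '{"hand":[1,1,1,1],"delta_pos":[[0,0,-4],[0,0,-8],[0,0,-11],[0,0,-11]],"turn":[0,0,0,0]}'
python3 -c "
from h import *
place(-.012,.037)"
```

```text
time_s: 9.75
ee_pos: [0.4166, -0.1615, 0.0262]
ee_rot: [[-0.985, -0.172, 0.003], [-0.172, 0.985, -0.001], [-0.002, -0.001, -1.0]]
ft_force: [-1.0, 0.2, 6.9]
grip_width: 0.692
time_s: 10.25
ee_pos: [0.417, -0.1619, 0.1373]
ee_rot: [[-0.985, -0.172, 0.005], [-0.172, 0.985, -0.003], [-0.005, -0.004, -1.0]]
ft_force: [0.8, 0.4, -1.4]
grip_width: 0.694
delta [-21.89   9.1   10.1 ] turn 0.012 j6 -130.1 t 10.25
```

```bash
python3 -m crank '{"hand":[1,1,1,1,1,1,1],"delta_pos":[[-4.5,1.8,0],[-9,3.6,0],[-13.5,5.4,0],[-18,7.3,2],[-21.9,9.1,5],[-21.9,9.1,6],[-21.9,9.1,6]],"turn":[0,0,0,0.012,0.012,0.012,0.012]}'
python3 -c "
from h import *
place(-.012,.034)"
```

```text
time_s: 11.12
ee_pos: [0.6133, -0.0336, 0.0727]
ee_rot: [[-0.987, -0.161, -0.006], [-0.161, 0.987, 0.001], [0.006, 0.001, -1.0]]
ft_force: [-0.1, 0.3, -2.3]
grip_width: 0.689
delta [-0.41 -0.2   3.87] turn 0.0 j6 -108.9 t 11.125
```

```bash
python3 -m crank '{"hand":[1,1,1,1,1,1],"delta_pos":[[-0.4,-0.2,0],[-0.4,-0.2,1.5],[-0.4,-0.2,2.7],[-0.4,-0.2,3.4],[-0.4,-0.2,3.9],[-0.4,-0.2,3.9]],"turn":[0,0,0,0,0,0]}'
python3 -m crank '{"hand":[0,0,0,0,0,0,0],"delta_pos":[[0,0,0],[0,0,0],[0,0,0],[0,0,-4],[0,0,-9],[0,0,-14],[0,0,-14]],"turn":[0,0,0,0,0,0,0]}'
python3 - <<'E'
from h import *
w=cam("wrist");cv2.imwrite("pics/w4.png",w["f"][:,:,::-1])
place(-.012,.034)
E
```

```text
time_s: 11.88
ee_pos: [0.6197, -0.035, 0.0356]
ee_rot: [[-0.987, -0.161, -0.001], [-0.161, 0.987, 0.0], [0.001, 0.0, -1.0]]
ft_force: [-0.1, 0.2, -0.6]
grip_width: 0.692
time_s: 12.75
ee_pos: [0.6229, -0.0354, 0.1814]
ee_rot: [[-0.987, -0.161, 0.011], [-0.161, 0.987, -0.002], [-0.01, -0.003, -1.0]]
ft_force: [-0.7, -0.9, -1.2]
grip_width: 0.998
delta [ 0.43  0.12 14.47] turn -0.0 j6 -108.9 t 12.8
```

View pics/w4.png

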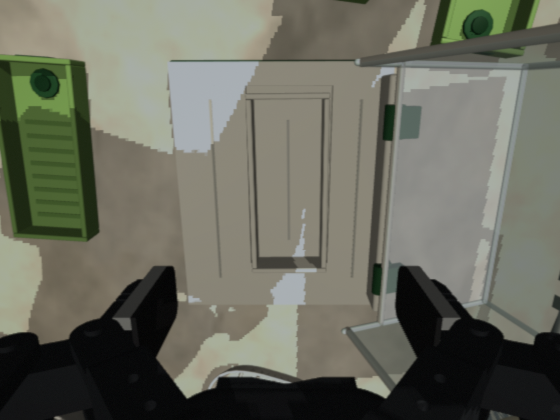

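```bash
python3 - <<'E'
from h import *
w=cam("wrist");R=np.array([[np.cos(b["th"]),-np.sin(b["th"])],[np.sin(b["th"]),np.cos(b["th"])]])
def pj(x,y,z): return proj(w,np.r_[b["o"]+R@[x,y],z])[0].round(1)
print("rim ends",pj(-.082,0,.034),pj(.058,0,.034),"inner",pj(-.078,0,.034),"seat",pj(-.085,0,.014),pj(.061,0,.014),"sides",pj(-.012,-.03,.034),pj(-.012,.03,.034),"seatside",pj(-.012,-.033,.014))
g=cv2.cvtColor(w["f"],cv2.COLOR_RGB2GRAY).astype(int)
print("col 270-285:",[(r,int(g[r,268:285].mean())) for r in range(80,106)])
print([(r,int(g[r,262:275].mean())) for r in range(258,278)])
print("row:",[(c,int(g[170:200,c].mean())) for c in list(range(240,262))+list(range(318,336))])
E
```

```text
rim ends [288.6  93.1] [288.4 274.6] inner [288.6  99.1] seat [288.5  89.1] [288.3 267. ] sides [248.6 190.3] [328.4 190.3] seatside [247.4 184.2]
col 270-285: [(80, 134), (81, 134), (82, 134), (83, 134), (84, 134), (85, 134), (86, 134), (87, 133), (88, 130), (89, 129), (90, 131), (91, 132), (92, 132), (93, 132), (94, 132), (95, 130), (96, 116), (97, 112), (98, 130), (99, 133), (100, 132), (101, 127), (102, 114), (103, 128), (104, 133), (105, 134)]
[(258, 132), (259, 131), (260, 124), (261, 84), (262, 64), (263, 61), (264, 61), (265, 61), (266, 62), (267, 62), (268, 62), (269, 62), (270, 62), (271, 62), (272, 67), (273, 102), (274, 127), (275, 131), (276, 129), (277, 124)]
row: [(240, 133), (241, 133), (242, 133), (243, 133), (244, 133), (245, 132), (246, 118), (247, 110), (248, 123), (249, 132), (250, 131), (251, 119), (252, 89), (253, 60), (254, 67), (255, 102), (256, 128), (257, 133), (258, 133), (259, 133), (260, 133), (261, 133), (318, 129), (319, 105), (320, 69), (321, 67), (322, 99), (323, 126), (324, 133), (325, 131), (326, 121), (327, 112), (328, 105), (329, 113), (330, 130), (331, 133), (332, 133), (333, 133), (334, 133), (335, 133)]
```

```bash
python3 -c "
from h import *
go(.6283,-.2246,.2,95.5)
t=cam('top');print('jar',cast(t,(376,178),.126))"
```

```text
delta [  2.21 -18.85  -2.33] turn 0.065 j6 -108.9 t 12.85
jar [[ 0.58146033 -0.33084751  0.126     ]]
```

```bash
python3 -m crank '{"hand":[0.15,0.15,0.15,0.15,0.15,0.15,0.15],"delta_pos":[[0,-5,-1],[0,-10,-2.3],[1,-15,-2.3],[2.2,-18.8,-2.3],[2.2,-18.8,-2.3],[2.2,-18.8,-2.3],[2.2,-18.8,-2.3]],"turn":[0.06,0.06,0.06,0.06,0.06,0.06,0.06]}'
python3 - <<'E'
from h import *
w=look(.6283,-.2246,"green",.023)
E
```

```text
time_s: 13.78
ee_pos: [0.6282, -0.2227, 0.1984]
ee_rot: [[-0.995, -0.102, -0.001], [-0.102, 0.995, 0.001], [0.001, 0.001, -1.0]]
ft_force: [-0.3, -0.2, 0.2]
grip_width: 0.851
at 0.6281 -0.2268 L,W 145.7 62.1 long 5.7 ('outlet off', array([-0.054, -0.005]), np.float64(0.054)) border (244, 95, 77, 167)
delta [ 0.06 -0.42 17.56] turn 0.004 j6 -121.4 t 13.825
```

```bash
python3 -m crank '{"hand":[0.15,0.15,0.15,0.15,0.15,1,1,1,1,1],"delta_pos":[[0.1,-0.4,4],[0.1,-0.4,9],[0.1,-0.4,13],[0.1,-0.4,16.5],[0.1,-0.4,17.5],[0.1,-0.4,17.5],[0.1,-0.4,17.5],[0.1,-0.4,17.5],[0.1,-0.4,17.5],[0.1,-0.4,17.5]],"turn":[0,0,0,0,0,0,0,0,0,0]}' 40
python3 -m crank '{"hand":[1,1,1,1,1],"delta_pos":[[0,0,-4],[0,0,-8],[0,0,-11],[0,0,-11],[0,0,-11]],"turn":[0,0,0,0,0]}'
python3 -c "
from h import *
place(.0135,.053)"
```

```text
time_s: 15.08
ee_pos: [0.6279, -0.2283, 0.0245]
ee_rot: [[-0.995, -0.101, 0.001], [-0.101, 0.995, -0.0], [-0.001, -0.0, -1.0]]
ft_force: [-0.7, -0.5, -2.1]
grip_width: 0.691
time_s: 15.7
ee_pos: [0.627, -0.2279, 0.133]
ee_rot: [[-0.995, -0.101, -0.002], [-0.101, 0.995, 0.001], [0.002, 0.001, -1.0]]
ft_force: [0.8, 1.4, -0.9]
grip_width: 0.693
delta [-3.56 19.44  8.02] turn -0.06 j6 -121.7 t 15.7
```

```bash
python3 -m crank '{"hand":[1,1,1,1,1,1,1,1],"delta_pos":[[0,5,0],[-1,10,0],[-2,15,1],[-3.6,19.4,3],[-3.6,19.4,5.5],[-3.6,19.4,5.5],[-3.6,19.4,5.5],[-3.6,19.4,5.5]],"turn":[-0.06,-0.06,-0.06,-0.06,-0.06,-0.06,-0.06,-0.06]}'
python3 -c "
from h import *
place(.0135,.054)"
```

```text
time_s: 16.7
ee_pos: [0.6446, -0.0324, 0.0799]
ee_rot: [[-0.987, -0.159, 0.002], [-0.159, 0.987, -0.0], [-0.002, -0.0, -1.0]]
ft_force: [0.1, 0.6, -1.0]
grip_width: 0.693
delta [0.17 0.2  2.59] turn -0.001 j6 -108.2 t 16.7
```

```bash
python3 -m crank '{"hand":[1,1,1,1,1,1,1],"delta_pos":[[0.15,0.2,1],[0.15,0.2,1.8],[0.15,0.2,2.2],[0.15,0.2,2.5],[0.15,0.2,2.65],[0.15,0.2,2.65],[0.15,0.2,2.65]],"turn":[0,0,0,0,0,0,0]}'
python3 -c "
from h import *
place(.0135,.054)"
```

```text
time_s: 17.58
ee_pos: [0.6422, -0.0298, 0.0537]
ee_rot: [[-0.987, -0.161, 0.001], [-0.161, 0.987, -0.0], [-0.001, -0.0, -1.0]]
ft_force: [-1.9, -0.6, 5.5]
grip_width: 0.69
delta [-0.02 -0.1  -0.03] turn -0.0 j6 -108.1 t 17.575
```

```bash
python3 -m crank '{"hand":[0,0,0,0,0,0,0,0,0],"delta_pos":[[0,0,0],[0,0,0],[0,0,0],[0,0,0],[0,0,-4],[0,0,-9],[0,0,-14],[0,0,-14],[0,0,-14]],"turn":[0,0,0,0,0,0,0,0,0]}'
cat >> h.py <<'E'
def check(bx,zmid):
    """rim of the top green tray in the stack, seen by the wrist camera: rectangle in the base frame, assuming its height"""
    w=cam("wrist");m=cv2.morphologyEx(mask(w,(33,90,30),(75,255,255)),cv2.MORPH_CLOSE,np.ones((7,7)))
    R=np.array([[np.cos(b["th"]),-np.sin(b["th"])],[np.sin(b["th"]),np.cos(b["th"])]])
    p=proj(w,np.r_[b["o"]+R@[bx,0],zmid])[0];k=max(blobs(w,m,3000),key=lambda k:cv2.pointPolygonTest(k,tuple(map(float,p)),True))
    X,Y,L,W,a=rect(w,k,zmid);q=R.T@(np.array([X,Y])-b["o"])
    print("base xy mm",(q*1000).round(1),"L,W",round(L,1),round(W,1),"yaw",round(a-float(np.degrees(b["th"])),1),cv2.boundingRect(k))
    return w
E
python3 - <<'E'
from h import *
w=check(.0135,.043);cv2.imwrite("pics/w5.png",w["f"][:,:,::-1])
s=cam("side");cv2.imwrite("pics/s5.png",cv2.resize(s["f"][110:250,180:340,::-1],None,fx=4,fy=4))
go(.4318,.0843,.2,91.4)
E
```

```text
time_s: 18.7
ee_pos: [0.6417, -0.0298, 0.1922]
ee_rot: [[-0.987, -0.16, -0.001], [-0.16, 0.987, 0.0], [0.001, 0.0, -1.0]]
ft_force: [0.2, -1.1, -0.5]
grip_width: 1.001
base xy mm [14.9  0.3] L,W 146.6 62.1 yaw -0.4 (243, 98, 87, 186)
delta [18.83 14.61 -0.84] turn 0.137 j6 -108.1 t 18.8
```

View pics/w5.png

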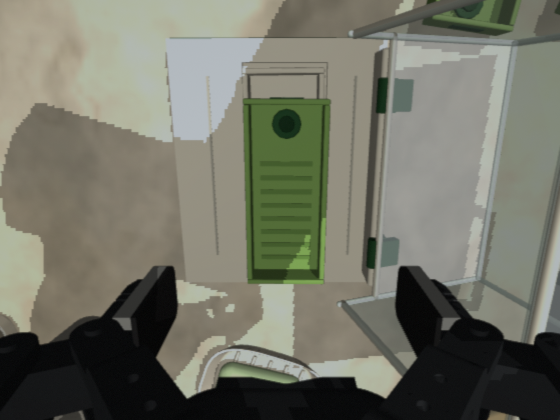

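```bash
python3 -m crank '{"hand":[0,0,0,0,0,0,0,0,0],"delta_pos":[[6,0,-1],[12,0,-1],[17,0,-1],[18.8,5,-1],[18.8,10,-1],[18.8,14.6,-1],[18.8,14.6,-1],[18.8,14.6,-1],[18.8,14.6,-1]],"turn":[0,0,0.137,0.137,0.137,0.137,0.137,0.137,0.137]}'
python3 - <<'E'
from h import *
w=look(.4318,.0843,"green",.023)
E
```

```text
time_s: 19.92
ee_pos: [0.4333, 0.0832, 0.2021]
ee_rot: [[-1.0, -0.023, -0.001], [-0.023, 1.0, -0.0], [0.001, -0.0, -1.0]]
ft_force: [0.1, -0.2, -0.4]
grip_width: 1.0
at 0.4331 0.0803 L,W 144.6 62.0 long 1.3 ('outlet off', array([0.05 , 0.001]), np.float64(0.05)) border (247, 96, 75, 164)
delta [ 0.02 -0.27 17.92] turn 0.0 j6 -89.5 t 19.975
```

```bash
python3 -m crank '{"hand":[0,0,0,0,0,1,1,1,1,1],"delta_pos":[[0,-0.3,4],[0,-0.3,9],[0,-0.3,13],[0,-0.3,16.8],[0,-0.3,17.9],[0,-0.3,17.9],[0,-0.3,17.9],[0,-0.3,17.9],[0,-0.3,17.9],[0,-0.3,17.9]],"turn":[0,0,0,0,0,0,0,0,0,0]}' 40
python3 -m crank '{"hand":[1,1,1,1,1],"delta_pos":[[0,0,-4],[0,0,-8],[0,0,-12],[0,0,-12],[0,0,-12]],"turn":[0,0,0,0,0]}'
python3 -c "
from h import *
place(-.0105,.1)"
```

```text
time_s: 21.22
ee_pos: [0.4343, 0.0811, 0.0247]
ee_rot: [[-1.0, -0.024, 0.003], [-0.024, 1.0, 0.0], [-0.003, -0.0, -1.0]]
ft_force: [0.0, -0.3, 6.9]
grip_width: 0.693
time_s: 21.85
ee_pos: [0.4324, 0.0811, 0.1431]
ee_rot: [[-1.0, -0.024, -0.001], [-0.024, 1.0, 0.0], [0.001, 0.0, -1.0]]
ft_force: [0.5, -0.3, -1.5]
grip_width: 0.689
delta [-18.37 -12.03   4.29] turn -0.137 j6 -89.8 t 21.85
```

```bash
python3 -m crank '{"hand":[1,1,1,1,1,1,1,1,1,1],"delta_pos":[[0,-5,0],[0,-10,0],[-4,-12,0],[-10,-12,0],[-15,-12,1],[-18.4,-12,3],[-18.4,-12,4.3],[-18.4,-12,4.3],[-18.4,-12,4.3],[-18.4,-12,4.3]],"turn":[0,0,-0.137,-0.137,-0.137,-0.137,-0.137,-0.137,-0.137,-0.137]}'
python3 -c "
from h import *
place(-.0105,.076)"
```

```text
time_s: 23.1
ee_pos: [0.6197, -0.0344, 0.1016]
ee_rot: [[-0.987, -0.16, 0.001], [-0.16, 0.987, -0.0], [-0.001, -0.0, -1.0]]
ft_force: [0.3, 0.0, -1.5]
grip_width: 0.691
delta [ 0.08 -0.    2.56] turn -0.0 j6 -108.8 t 23.1
```

```bash
python3 -m crank '{"hand":[1,1,1,1,1,1,1],"delta_pos":[[0.1,0,1],[0.1,0,1.8],[0.1,0,2.2],[0.1,0,2.4],[0.1,0,2.55],[0.1,0,2.55],[0.1,0,2.55]],"turn":[0,0,0,0,0,0,0]}'
python3 -m crank '{"hand":[0,0,0,0,0,0,0,0,0],"delta_pos":[[0,0,0],[0,0,0],[0,0,0],[0,0,0],[0,0,-4],[0,0,-9],[0,0,-14],[0,0,-14],[0,0,-14]],"turn":[0,0,0,0,0,0,0,0,0]}'
python3 - <<'E'
from h import *
w=check(-.0105,.065);cv2.imwrite("pics/w6.png",w["f"][:,:,::-1])
go(.4133,-.2591,.2,85)
E
```

```text
time_s: 23.98
ee_pos: [0.6186, -0.0345, 0.0768]
ee_rot: [[-0.987, -0.161, -0.0], [-0.161, 0.987, -0.0], [0.0, 0.0, -1.0]]
ft_force: [-3.8, 0.0, 9.0]
grip_width: 0.692
time_s: 25.1
ee_pos: [0.6187, -0.0345, 0.2147]
ee_rot: [[-0.987, -0.161, -0.001], [-0.161, 0.987, 0.0], [0.001, 0.0, -1.0]]
ft_force: [-0.2, 0.1, 0.0]
grip_width: 0.997
base xy mm [-4.  -0.6] L,W 159.8 62.0 yaw -0.1 (243, 95, 87, 201)
delta [ 23.83 -18.89   1.42] turn 0.248 j6 -108.9 t 25.15
```

```bash
python3 -m crank '{"hand":[0,0,0,0,0,0,0,0,0],"delta_pos":[[5,-4,0],[10,-8,0],[15,-12,0],[20,-16,0],[23.8,-18.9,1.4],[23.8,-18.9,1.4],[23.8,-18.9,1.4],[23.8,-18.9,1.4],[23.8,-18.9,1.4]],"turn":[0.08,0.16,0.248,0.248,0.248,0.248,0.248,0.248,0.248]}'
python3 - <<'E'
from h import *
w=look(.4133,-.2591,"green",.023)
E
```

```text
time_s: 26.28
ee_pos: [0.4154, -0.2585, 0.201]
ee_rot: [[-0.996, 0.085, 0.0], [0.085, 0.996, 0.0], [-0.0, 0.0, -1.0]]
ft_force: [0.7, -0.5, 0.5]
grip_width: 0.997
at 0.4141 -0.2621 L,W 145.7 62.1 long -4.8 ('outlet off', array([-0.055,  0.005]), np.float64(0.055)) border (245, 94, 76, 166)
delta [ 0.1  -0.36 17.81] turn -0.001 j6 -125.2 t 26.325
```

```bash
python3 -m crank '{"hand":[0,0,0,0,0,1,1,1,1,1],"delta_pos":[[0.1,-0.35,4],[0.1,-0.35,9],[0.1,-0.35,13],[0.1,-0.35,16.8],[0.1,-0.35,17.8],[0.1,-0.35,17.8],[0.1,-0.35,17.8],[0.1,-0.35,17.8],[0.1,-0.35,17.8],[0.1,-0.35,17.8]],"turn":[0,0,0,0,0,0,0,0,0,0]}' 40
python3 -m crank '{"hand":[1,1,1,1,1],"delta_pos":[[0,0,-4],[0,0,-8],[0,0,-13],[0,0,-14],[0,0,-14]],"turn":[0,0,0,0,0]}'
python3 -c "
from h import *
place(.013,.122)"
```

```text
time_s: 27.58
ee_pos: [0.4142, -0.2634, 0.0244]
ee_rot: [[-0.996, 0.087, 0.003], [0.087, 0.996, -0.002], [-0.003, -0.002, -1.0]]
ft_force: [0.4, 0.3, 6.9]
grip_width: 0.689
time_s: 28.2
ee_pos: [0.4131, -0.2627, 0.1634]
ee_rot: [[-0.996, 0.087, 0.001], [0.087, 0.996, -0.001], [-0.001, -0.001, -1.0]]
ft_force: [0.4, -0.0, -1.7]
grip_width: 0.69
delta [-20.8   25.09   4.14] turn -0.248 j6 -125.6 t 28.2
```

```bash
python3 -m crank '{"hand":[1,1,1,1,1,1,1,1,1,1],"delta_pos":[[-4,5,0],[-8,9.6,0],[-12,14.4,0],[-16,19.2,0],[-20,23.5,1],[-20.8,25.1,3],[-20.8,25.1,4.1],[-20.8,25.1,4.1],[-20.8,25.1,4.1],[-20.8,25.1,4.1]],"turn":[-0.08,-0.16,-0.248,-0.248,-0.248,-0.248,-0.248,-0.248,-0.248,-0.248]}'
python3 -c "
from h import *
place(.013,.098)"
```

```text
time_s: 29.45
ee_pos: [0.6422, -0.0319, 0.1232]
ee_rot: [[-0.987, -0.159, 0.002], [-0.159, 0.987, -0.0], [-0.001, -0.001, -1.0]]
ft_force: [-0.2, -0.0, -0.0]
grip_width: 0.691
delta [-0.01  0.1   2.52] turn -0.002 j6 -108.2 t 29.45
```

```bash
python3 -m crank '{"hand":[1,1,1,1,1,1,1],"delta_pos":[[0,0.1,1],[0,0.1,1.8],[0,0.1,2.2],[0,0.1,2.4],[0,0.1,2.55],[0,0.1,2.55],[0,0.1,2.55]],"turn":[0,0,0,0,0,0,0]}'
python3 -m crank '{"hand":[0,0,0,0,0,0,0,0,0],"delta_pos":[[0,0,0],[0,0,0],[0,0,0],[0,0,0],[0,0,-4],[0,0,-9],[0,0,-13],[0,0,-13],[0,0,-13]],"turn":[0,0,0,0,0,0,0,0,0]}'
python3 - <<'E'
from h import *
w=check(.013,.087);cv2.imwrite("pics/w7.png",w["f"][:,:,::-1])
go(.4133,-.030,.2,92.4)
E
```

```text
time_s: 30.32
ee_pos: [0.6415, -0.0296, 0.0985]
ee_rot: [[-0.987, -0.161, -0.0], [-0.161, 0.987, -0.0], [0.0, -0.0, -1.0]]
ft_force: [-4.4, 0.4, 9.0]
grip_width: 0.691
time_s: 31.45
ee_pos: [0.6415, -0.0296, 0.2258]
ee_rot: [[-0.987, -0.161, -0.001], [-0.161, 0.987, 0.0], [0.001, 0.001, -1.0]]
ft_force: [-1.0, -0.3, -0.7]
grip_width: 1.001
base xy mm [1.3 0.5] L,W 169.0 62.5 yaw -0.3 (242, 60, 90, 228)
delta [22.49  3.61  2.57] turn 0.119 j6 -108.1 t 31.5
```

View pics/w7.png

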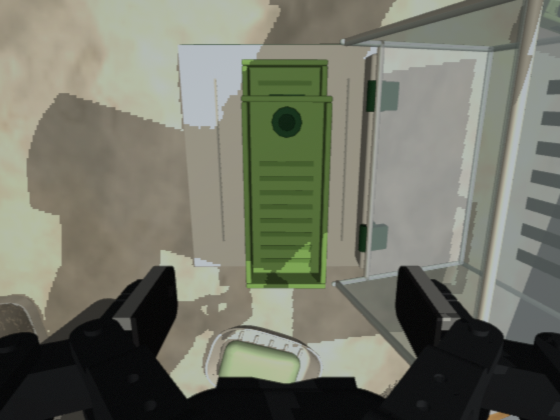

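```bash
python3 -m crank '{"hand":[0,0,0,0,0,0,0,0],"delta_pos":[[6,0,0],[12,1,0],[18,2.5,1],[22.5,3.6,2.6],[22.5,3.6,2.6],[22.5,3.6,2.6],[22.5,3.6,2.6],[22.5,3.6,2.6]],"turn":[0,0,0.119,0.119,0.119,0.119,0.119,0.119]}'
python3 - <<'E'
from h import *
w=look(.4133,-.030,"green",.023)
E
```

```text
time_s: 32.5
ee_pos: [0.4154, -0.0305, 0.2006]
ee_rot: [[-0.999, -0.042, 0.0], [-0.042, 0.999, 0.0], [-0.0, -0.0, -1.0]]
ft_force: [-0.3, 0.0, 0.7]
grip_width: 1.001
at 0.4147 -0.034 L,W 145.0 62.1 long 2.2 ('outlet off', array([0.049, 0.002]), np.float64(0.05)) border (246, 95, 76, 165)
delta [ 0.06 -0.35 17.76] turn 0.005 j6 -106.2 t 32.55
```

```bash
python3 -m crank '{"hand":[0,0,0,0,0,1,1,1,1,1],"delta_pos":[[0.1,-0.35,4],[0.1,-0.35,9],[0.1,-0.35,13],[0.1,-0.35,16.8],[0.1,-0.35,17.75],[0.1,-0.35,17.75],[0.1,-0.35,17.75],[0.1,-0.35,17.75],[0.1,-0.35,17.75],[0.1,-0.35,17.75]],"turn":[0,0,0,0,0,0,0,0,0,0]}' 40
python3 -m crank '{"hand":[1,1,1,1,1,1],"delta_pos":[[0,0,-4],[0,0,-8],[0,0,-13],[0,0,-16],[0,0,-16],[0,0,-16]],"turn":[0,0,0,0,0,0]}'
python3 -c "
from h import *
place(-.011,.145)"
```

```text
time_s: 33.8
ee_pos: [0.4145, -0.0341, 0.0242]
ee_rot: [[-0.999, -0.042, 0.003], [-0.042, 0.999, -0.001], [-0.003, -0.001, -1.0]]
ft_force: [-0.5, -0.2, 7.0]
grip_width: 0.693
time_s: 34.55
ee_pos: [0.4124, -0.0336, 0.1823]
ee_rot: [[-0.999, -0.042, -0.002], [-0.042, 0.999, 0.0], [0.002, 0.001, -1.0]]
ft_force: [0.9, -0.1, -0.8]
grip_width: 0.695
delta [-20.59  -0.99   3.7 ] turn -0.119 j6 -106.7 t 34.55
```

```bash
python3 -m crank '{"hand":[1,1,1,1,1,1,1,1,1],"delta_pos":[[-5,-0.2,0],[-10,-0.5,0],[-15,-0.8,0],[-19,-1,1],[-20.6,-1,3],[-20.6,-1,3.7],[-20.6,-1,3.7],[-20.6,-1,3.7],[-20.6,-1,3.7]],"turn":[-0.06,-0.119,-0.119,-0.119,-0.119,-0.119,-0.119,-0.119,-0.119]}'
python3 -c "
from h import *
place(-.011,.120)"
```

```text
time_s: 35.67
ee_pos: [0.6194, -0.0352, 0.1472]
ee_rot: [[-0.987, -0.16, 0.001], [-0.16, 0.987, -0.0], [-0.001, -0.0, -1.0]]
ft_force: [0.2, -0.3, -1.2]
grip_width: 0.689
delta [0.09 0.06 2.72] turn -0.0 j6 -108.9 t 35.675
```

```bash
python3 -m crank '{"hand":[1,1,1,1,1,1,1],"delta_pos":[[0.1,0.05,1],[0.1,0.05,1.9],[0.1,0.05,2.3],[0.1,0.05,2.55],[0.1,0.05,2.7],[0.1,0.05,2.7],[0.1,0.05,2.7]],"turn":[0,0,0,0,0,0,0]}'
python3 -m crank '{"hand":[0,0,0,0,0,0,0,0,0],"delta_pos":[[0,0,0],[0,0,0],[0,0,0],[0,0,0],[0,0,-4],[0,0,-9],[0,0,-13],[0,0,-13],[0,0,-13]],"turn":[0,0,0,0,0,0,0,0,0]}'
python3 - <<'E'
from h import *
w=check(-.011,.109);cv2.imwrite("pics/w8.png",w["f"][:,:,::-1])
go(.4133,.1934,.2,82)
E
```

```text
time_s: 36.55
ee_pos: [0.6183, -0.0348, 0.1203]
ee_rot: [[-0.987, -0.161, 0.0], [-0.161, 0.987, -0.0], [-0.0, -0.0, -1.0]]
ft_force: [-2.7, -1.0, 5.4]
grip_width: 0.696
time_s: 37.67
ee_pos: [0.618, -0.0347, 0.2483]
ee_rot: [[-0.987, -0.16, -0.001], [-0.16, 0.987, 0.0], [0.001, 0.001, -1.0]]
ft_force: [-0.4, -0.0, -1.1]
grip_width: 0.998
base xy mm [-5.2 -0.9] L,W 157.7 62.5 yaw -0.1 (242, 96, 90, 205)
delta [16.5  25.78  4.83] turn 0.301 j6 -108.9 t 37.725
```

```bash
python3 -m crank '{"hand":[0,0,0,0,0,0,0,0,0,0],"delta_pos":[[6,0,0],[12,0,0],[16.5,0,0],[16.5,5,0],[16.5,10,0],[16.5,15,1],[16.5,20,3],[16.5,25.8,4.8],[16.5,25.8,4.8],[16.5,25.8,4.8]],"turn":[0,0,0,0.1,0.2,0.3,0.3,0.3,0.3,0.3]}'
python3 -m crank '{"hand":[0,0],"delta_pos":[[0,0,0],[0,0,0]],"turn":[0,0]}'
python3 - <<'E'
from h import *
w=look(.4133,.1934,"green",.023)
E
```

```text
time_s: 38.98
ee_pos: [0.4136, 0.193, 0.2001]
ee_rot: [[-0.991, 0.137, -0.002], [0.137, 0.991, -0.001], [0.002, -0.002, -1.0]]
ft_force: [0.1, -0.7, 0.4]
grip_width: 0.999
time_s: 39.22
ee_pos: [0.4148, 0.1922, 0.2013]
ee_rot: [[-0.99, 0.141, 0.001], [0.141, 0.99, 0.0], [-0.001, 0.0, -1.0]]
ft_force: [-0.5, 0.7, -0.9]
grip_width: 1.003
at 0.4143 0.1884 L,W 144.4 62.1 long -8.1 ('outlet off', array([ 0.05 , -0.007]), np.float64(0.05)) border (245, 96, 76, 164)
delta [ 0.   -0.4  17.84] turn -0.0 j6 -65.8 t 39.275
```

```bash
python3 -m crank '{"hand":[0,0,0,0,0,1,1,1,1,1],"delta_pos":[[0,-0.4,4],[0,-0.4,9],[0,-0.4,13],[0,-0.4,16.8],[0,-0.4,17.8],[0,-0.4,17.8],[0,-0.4,17.8],[0,-0.4,17.8],[0,-0.4,17.8],[0,-0.4,17.8]],"turn":[0,0,0,0,0,0,0,0,0,0]}' 40
python3 -m crank '{"hand":[1,1,1,1,1,1,1,1],"delta_pos":[[0,0,-4],[0,0,-8],[0,0,-13],[0,0,-18],[0,-5,-19],[0,-10,-19],[0,-15,-19],[0,-21,-19]],"turn":[0,0,0,0,0.15,0.3,0.45,0.6]}'
python3 -m crank '{"hand":[1,1,1,1,1,1,1,1,1,1],"delta_pos":[[0,0,0],[0,0,0],[0,0,0],[0,0,0],[0,0,0],[0,0,0],[0,0,0],[0,0,0],[0,0,0],[0,0,0]],"turn":[0.18,0.36,0.54,0.72,0.9,1.08,1.26,1.44,1.6,1.6]}'
python3 -c "
from h import *
s=manip.get_state();print(s['joint_pos'].round(1))
place(.012,.17)"
```

```text
time_s: 40.52
ee_pos: [0.4149, 0.1897, 0.0244]
ee_rot: [[-0.99, 0.138, 0.003], [0.138, 0.99, 0.001], [-0.003, 0.001, -1.0]]
ft_force: [-0.1, -0.2, 6.9]
grip_width: 0.693
time_s: 41.52
ee_pos: [0.3842, -0.0196, 0.2135]
ee_rot: [[-0.737, 0.676, 0.002], [0.676, 0.737, 0.0], [-0.001, 0.001, -1.0]]
ft_force: [0.6, -0.4, -1.8]
grip_width: 0.688
time_s: 42.78
ee_pos: [0.3843, -0.0184, 0.2132]
ee_rot: [[0.693, 0.721, 0.0], [0.721, -0.693, 0.0], [0.0, 0.0, -1.0]]
ft_force: [-0.1, -0.3, -0.8]
grip_width: 0.692
[-13.1   0.6 110.2   0.   69.2  30.7]
delta [16.9  19.38  4.32] turn 0.643 j6 30.7 t 42.775
```

```bash
python3 -m crank '{"hand":[1,1,1,1,1,1],"delta_pos":[[0,0,0],[0,0,0],[0,0,0],[0,0,0],[0,0,0],[0,0,0]],"turn":[0.18,0.36,0.54,0.643,0.643,0.643]}'
python3 -c "
from h import *
place(.012,.17)"
```

```text
time_s: 43.52
ee_pos: [0.3845, -0.0185, 0.2131]
ee_rot: [[0.987, 0.162, 0.0], [0.162, -0.987, 0.0], [0.0, -0.0, -1.0]]
ft_force: [0.3, -0.7, -1.5]
grip_width: 0.691
delta [25.12  5.38  4.31] turn 0.001 j6 67.5 t 43.525
```

```bash
python3 -m crank '{"hand":[1,1,1,1,1,1,1,1,1,1],"delta_pos":[[5,1,0],[10,2.2,0],[15,3.3,0],[20,4.4,0],[24,5.2,1],[25.1,5.4,3],[25.1,5.4,4.3],[25.1,5.4,4.3],[25.1,5.4,4.3],[25.1,5.4,4.3]],"turn":[0,0,0,0,0,0,0,0,0,0]}'
python3 -c "
from h import *
place(.012,.1422)"
```

```text
time_s: 44.78
ee_pos: [0.6409, -0.0319, 0.1714]
ee_rot: [[0.987, 0.159, 0.002], [0.159, -0.987, -0.0], [0.002, 0.0, -1.0]]
ft_force: [-0.1, -0.9, -0.8]
grip_width: 0.691
delta [ 0.04 -0.09  2.92] turn -0.002 j6 71.8 t 44.775
```

```bash
python3 -m crank '{"hand":[1,1,1,1,1,1,1],"delta_pos":[[0,-0.1,1],[0,-0.1,2],[0,-0.1,2.5],[0,-0.1,2.75],[0,-0.1,2.9],[0,-0.1,2.9],[0,-0.1,2.9]],"turn":[0,0,0,0,0,0,0]}'
python3 -m crank '{"hand":[0,0,0,0,0,0,0,0,0],"delta_pos":[[0,0,0],[0,0,0],[0,0,0],[0,0,0],[0,0,-4],[0,0,-9],[0,0,-12],[0,0,-12],[0,0,-12]],"turn":[0,0,0,0,0,0,0,0,0]}'
python3 - <<'E'
from h import *
w=check(.012,.131)
s=cam("side");a=cv2.resize(s["f"][110:250,180:340],None,fx=3,fy=3,interpolation=2)
f=cv2.resize(w["f"],(560,420));a=cv2.copyMakeBorder(cv2.convertScaleAbs(a,alpha=1.6),0,0,0,0,0)
cv2.imwrite("pics/f9.png",np.hstack([cv2.resize(f,(420,315)),cv2.resize(a,(360,315))])[:,:,::-1])
E
```

```text
time_s: 45.65
ee_pos: [0.6409, -0.0308, 0.1448]
ee_rot: [[0.987, 0.159, 0.002], [0.159, -0.987, -0.0], [0.002, 0.0, -1.0]]
ft_force: [-7.6, 0.7, 16.7]
grip_width: 0.694
time_s: 46.78
ee_pos: [0.6402, -0.0309, 0.2598]
ee_rot: [[0.987, 0.159, -0.002], [0.159, -0.987, 0.0], [-0.002, -0.001, -1.0]]
ft_force: [-0.5, 0.4, -0.4]
grip_width: 1.003
base xy mm [ 7.7 -0.3] L,W 154.7 63.7 yaw -0.1 (238, 90, 97, 210)
```

View pics/f9.png

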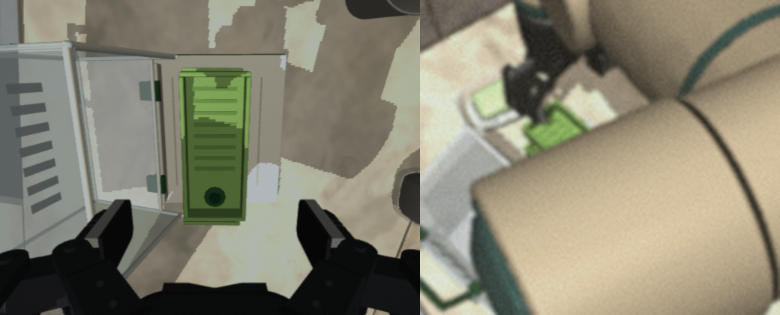

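```bash
python3 - <<'E'
from h import *
w=cam("wrist");np.savez("w10.npz",**w);f=w["f"][75:315,225:350,::-1]
cv2.imwrite("pics/w10.png",np.hstack([cv2.resize(f[:70],None,fx=3,fy=6,interpolation=2),cv2.resize(f[-80:-10],None,fx=3,fy=6,interpolation=2)]))
E
```

```text
(no output)
```

View pics/w10.png

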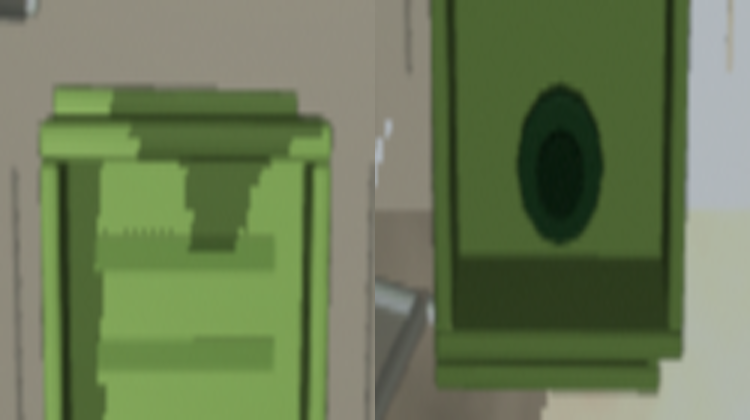

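```bash
python3 - <<'E'
from h import *
w=dict(np.load("w10.npz"));w["k"]=tuple(w["k"])
R=np.array([[np.cos(b["th"]),-np.sin(b["th"])],[np.sin(b["th"]),np.cos(b["th"])]])
B=lambda uv,z:((cast(w,uv,z)[:,:2]-b["o"])@R*1000).round(1)
p5=[(239,95),(335,95),(244.3,294.5),(327.7,294.5)]
for z in(.144,.146,.148): 
    q=B(p5,z);print("T5",z,q.tolist(),"W",q[0,1]-q[1,1],q[2,1]-q[3,1],"L",q[0,0]-q[2,0])
print("T4 front",B([(245.7,299.7),(319.3,299.7)],.122).tolist());print("T3 back",B([(242.7,89.7),(324,89.7)],.100).tolist())
E
```

```text
T5 0.144 [[81.6, 29.0], [81.4, -30.8], [-58.2, 30.5], [-58.4, -30.4]] W 59.8 60.9 L 139.8
T5 0.146 [[81.6, 28.8], [81.4, -30.6], [-57.1, 30.2], [-57.2, -30.2]] W 59.400000000000006 60.4 L 138.7
T5 0.148 [[81.6, 28.5], [81.4, -30.3], [-55.9, 30.0], [-56.0, -29.9]] W 58.8 59.9 L 137.5
T4 front [[-75.7, 32.4], [-75.8, -26.6]]
T3 back [[85.2, 31.5], [85.1, -28.2]]
```

```bash
python3 -m crank '{"hand":[0,0,0,0,0,0,1,1,1,1],"delta_pos":[[0,0,4],[0,0,8],[0,0,10.5],[0,0,11.6],[0,0,11.6],[0,0,11.6],[0,0,11.6],[0,0,11.6],[0,0,11.6],[0,0,11.6]],"turn":[0,0,0,0,0,0,0,0,0,0]}' 40
python3 -m crank '{"hand":[1,1,1,1,1,1],"delta_pos":[[0,0,0],[0,0,-0.5],[0,0,-1],[0.55,-0.25,-1],[0.55,-0.25,-1],[0.55,-0.25,-1]],"turn":[0,0,0,0,0,0]}'
python3 -m crank '{"hand":[1,1,1,1,1,1],"delta_pos":[[0,0,0.4],[0,0,0.7],[0,0,0.9],[0,0,1.0],[0,0,1.15],[0,0,1.15]],"turn":[0,0,0,0,0,0]}'
```

```text
time_s: 48.18
ee_pos: [0.6414, -0.0309, 0.1464]
ee_rot: [[0.987, 0.159, 0.002], [0.159, -0.987, -0.0], [0.002, 0.0, -1.0]]
ft_force: [-1.2, -0.0, 6.3]
grip_width: 0.69
time_s: 48.92
ee_pos: [0.6458, -0.0275, 0.1547]
ee_rot: [[0.987, 0.159, -0.001], [0.159, -0.987, 0.0], [-0.001, -0.0, -1.0]]
ft_force: [-0.9, 0.7, -1.0]
grip_width: 0.689
time_s: 49.68
ee_pos: [0.6462, -0.0275, 0.1443]
ee_rot: [[0.987, 0.159, 0.001], [0.159, -0.987, 0.0], [0.001, 0.0, -1.0]]
ft_force: [-0.5, -0.2, 4.5]
grip_width: 0.687
```

```bash
python3 -m crank '{"hand":[1,1,1],"delta_pos":[[0,0,0.1],[0,0,0.2],[0,0,0.2]],"turn":[0,0,0]}'
python3 -m crank '{"hand":[0,0,0,0,0,0,0,0,0],"delta_pos":[[0,0,0],[0,0,0],[0,0,0],[0,0,0],[0,0,-4],[0,0,-9],[0,0,-11],[0,0,-11],[0,0,-11]],"turn":[0,0,0,0,0,0,0,0,0]}'
python3 - <<'E'
from h import *
w=cam("wrist");np.savez("w11.npz",**w);print(w["C"]);f=w["f"][75:315,225:350,::-1]
cv2.imwrite("pics/w11.png",np.hstack([cv2.resize(f[:70],None,fx=3,fy=6,interpolation=2),cv2.resize(f[-80:-10],None,fx=3,fy=6,interpolation=2)]))
E
```

```text
time_s: 50.05
ee_pos: [0.6463, -0.0275, 0.1442]
ee_rot: [[0.987, 0.159, 0.002], [0.159, -0.987, -0.0], [0.002, 0.0, -1.0]]
ft_force: [-2.3, 0.4, 12.9]
grip_width: 0.69
time_s: 51.18
ee_pos: [0.6452, -0.0275, 0.2501]
ee_rot: [[0.987, 0.159, -0.003], [0.159, -0.987, 0.0], [-0.002, -0.001, -1.0]]
ft_force: [0.5, 0.3, -0.5]
grip_width: 1.0
[ 0.71510721 -0.01687427  0.37624355]
```

View pics/w11.png

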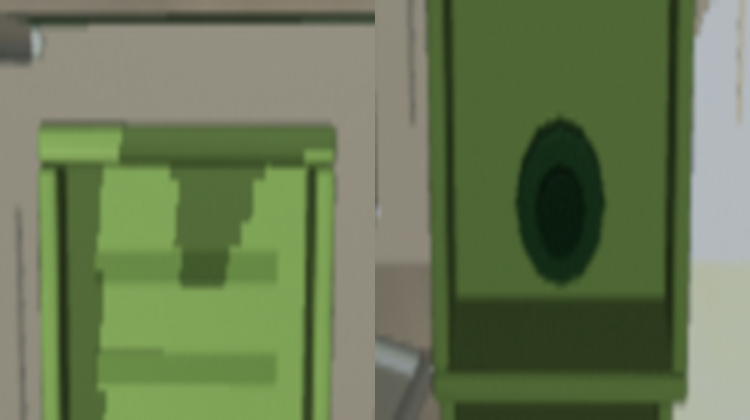

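```bash
python3 - <<'E'
from h import *
w=dict(np.load("w11.npz"));w["k"]=tuple(w["k"])
R=np.array([[np.cos(b["th"]),-np.sin(b["th"])],[np.sin(b["th"]),np.cos(b["th"])]])
B=lambda uv,z:((cast(w,uv,z)[:,:2]-b["o"])@R*1000).round(1)
p5=[(238.3,95.7),(336.3,95.7),(244.7,302),(328.5,302)]
for z in(.142,.144,.146): 
    q=B(p5,z);print("T5",z,q.tolist(),"W",q[0,1]-q[1,1],q[2,1]-q[3,1],"L",q[0,0]-q[2,0])
print([(r,w["f"][r,270:300].mean(0).astype(int).tolist()) for r in range(294,325)])
print([(c,B([(280,c)],.122)[0,0]) for c in (306,310,314,318)])
f=w["f"][280:330,225:350,::-1];cv2.imwrite("pics/w12.png",cv2.resize(f,None,fx=6,fy=6,interpolation=2))
E
```

```text
T5 0.142 [[86.9, 31.0], [86.8, -28.4], [-54.4, 31.9], [-54.5, -27.9]] W 59.4 59.8 L 141.3
T5 0.144 [[86.9, 30.8], [86.8, -28.1], [-53.2, 31.7], [-53.3, -27.6]] W 58.900000000000006 59.3 L 140.10000000000002
T5 0.146 [[86.9, 30.5], [86.8, -27.8], [-52.0, 31.4], [-52.1, -27.4]] W 58.3 58.8 L 138.9
[(294, [44, 59, 28]), (295, [44, 59, 28]), (296, [47, 62, 30]), (297, [63, 84, 42]), (298, [75, 99, 50]), (299, [78, 103, 52]), (300, [77, 102, 51]), (301, [72, 95, 48]), (302, [50, 67, 33]), (303, [44, 59, 29]), (304, [44, 58, 29]), (305, [44, 59, 28]), (306, [44, 59, 28]), (307, [45, 60, 29]), (308, [55, 73, 36]), (309, [74, 97, 49]), (310, [78, 102, 51]), (311, [77, 101, 52]), (312, [92, 106, 69]), (313, [147, 146, 125]), (314, [156, 153, 134]), (315, [157, 154, 135]), (316, [160, 158, 138]), (317, [162, 159, 140]), (318, [163, 159, 140]), (319, [166, 162, 142]), (320, [166, 162, 142]), (321, [166, 162, 143]), (322, [169, 165, 145]), (323, [170, 166, 146]), (324, [170, 166, 147])]
[(306, np.float64(-70.1)), (310, np.float64(-73.6)), (314, np.float64(-77.2)), (318, np.float64(-80.8))]
```

View pics/w12.png

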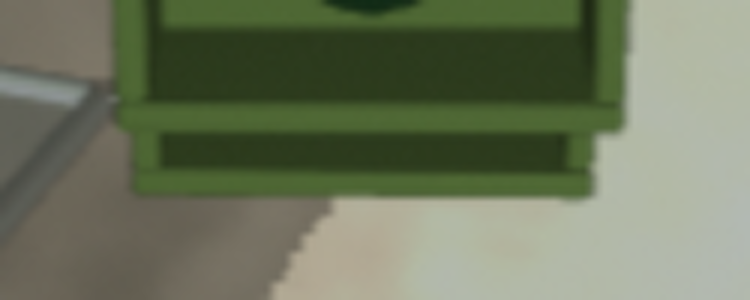

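```bash
python3 -m crank '{"hand":[0,0,0,0,0,0,0,0,0,0],"delta_pos":[[0,0,-3],[0,0,-3],[0,0,-3],[0,0,-3],[0,0,-3],[0,0,-3],[0,0,-3],[0,0,-3],[0,0,-3],[0,0,-3]],"turn":[-0.18,-0.36,-0.54,-0.72,-0.9,-1.08,-1.26,-1.44,-1.62,-1.62]}'
python3 -m crank '{"hand":[0,0,0,0,0,0,0,0,0,0],"delta_pos":[[0,0,0],[0,0,0],[0,0,0],[0,0,0],[0,0,0],[0,0,0],[0,0,0],[0,0,0],[0,0,0],[0,0,0]],"turn":[-0.18,-0.36,-0.54,-0.72,-0.9,-1.08,-1.26,-1.44,-1.522,-1.522]}'
python3 - <<'E'
from h import *
w=cam("wrist");np.savez("w13.npz",**w)
R=np.array([[np.cos(b["th"]),-np.sin(b["th"])],[np.sin(b["th"]),np.cos(b["th"])]])
pj=lambda x,y,z:proj(w,np.r_[b["o"]+R@[x,y],z])[0].round(1)
print("T5 front/back",pj(-.058,0,.144),pj(.082,0,.144),"T4 front",pj(-.082,0,.122),pj(-.072,0,.122),"base front",pj(-.102,-.06,.014))
g=w["f"].astype(int);c=int(pj(-.058,0,.144)[0])
for u in (c,): print(u,[(r,g[r,u-12:u+12].mean(0).astype(int)[:2].tolist()) for r in list(range(85,150))])
cv2.imwrite("pics/w13.png",w["f"][:,:,::-1])
E
```

```text
time_s: 52.48
ee_pos: [0.6454, -0.0275, 0.2799]
ee_rot: [[-0.205, 0.979, -0.003], [0.979, 0.205, 0.001], [0.001, -0.003, -1.0]]
ft_force: [0.6, 0.1, -0.4]
grip_width: 1.002
time_s: 53.72
ee_pos: [0.6456, -0.0276, 0.2807]
ee_rot: [[-0.988, -0.156, -0.002], [-0.156, 0.988, 0.0], [0.001, 0.001, -1.0]]
ft_force: [-0.4, 0.2, 0.3]
grip_width: 0.997
T5 front/back [282.5  92.3] [283.9 279. ] T4 front [282.5  57.8] [282.6  72.6] base front [222.3  47.8]
282 [(85, [84, 108]), (86, [83, 107]), (87, [76, 100]), (88, [69, 93]), (89, [67, 91]), (90, [67, 91]), (91, [69, 93]), (92, [79, 103]), (93, [83, 108]), (94, [84, 108]), (95, [84, 108]), (96, [83, 108]), (97, [83, 108]), (98, [80, 105]), (99, [49, 72]), (100, [38, 58]), (101, [69, 92]), (102, [81, 106]), (103, [83, 108]), (104, [82, 106]), (105, [74, 97]), (106, [66, 86]), (107, [80, 104]), (108, [83, 108]), (109, [83, 107]), (110, [78, 101]), (111, [62, 84]), (112, [49, 72]), (113, [43, 67]), (114, [41, 65]), (115, [38, 63]), (116, [36, 60]), (117, [32, 56]), (118, [28, 51]), (119, [26, 48]), (120, [26, 47]), (121, [24, 44]), (122, [24, 44]), (123, [22, 43]), (124, [22, 42]), (125, [21, 41]), (126, [21, 41]), (127, [23, 43]), (128, [23, 43]), (129, [24, 44]), (130, [25, 46]), (131, [26, 47]), (132, [27, 49]), (133, [30, 53]), (134, [35, 59]), (135, [37, 62]), (136, [40, 65]), (137, [42, 67]), (138, [47, 70]), (139, [60, 84]), (140, [76, 100]), (141, [82, 107]), (142, [83, 108]), (143, [83, 108]), (144, [83, 108]), (145, [83, 108]), (146, [83, 108]), (147, [83, 108]), (148, [83, 107]), (149, [83, 107])]
```

```bash
python3 - <<'E'
from h import *
w=dict(np.load("w13.npz"));w["k"]=tuple(w["k"]);g=w["f"].astype(int)
print([(r,g[r,270:294].mean(0).astype(int)[:2].tolist()) for r in range(50,86)])
R=np.array([[np.cos(b["th"]),-np.sin(b["th"])],[np.sin(b["th"]),np.cos(b["th"])]])
cv2.imwrite("pics/w14.png",cv2.resize(w["f"][40:300,215:345,::-1],None,fx=4,fy=2.3,interpolation=2))
E
```

```text
[(50, [147, 143]), (51, [147, 143]), (52, [147, 143]), (53, [147, 143]), (54, [147, 143]), (55, [147, 143]), (56, [147, 143]), (57, [147, 143]), (58, [147, 143]), (59, [147, 143]), (60, [147, 143]), (61, [147, 143]), (62, [147, 143]), (63, [143, 139]), (64, [101, 107]), (65, [85, 106]), (66, [82, 105]), (67, [66, 87]), (68, [74, 96]), (69, [82, 106]), (70, [83, 107]), (71, [82, 106]), (72, [71, 93]), (73, [45, 59]), (74, [47, 62]), (75, [78, 101]), (76, [83, 108]), (77, [84, 108]), (78, [84, 108]), (79, [84, 108]), (80, [84, 108]), (81, [84, 108]), (82, [84, 108]), (83, [83, 108]), (84, [84, 108]), (85, [84, 108])]
```

View pics/w14.png

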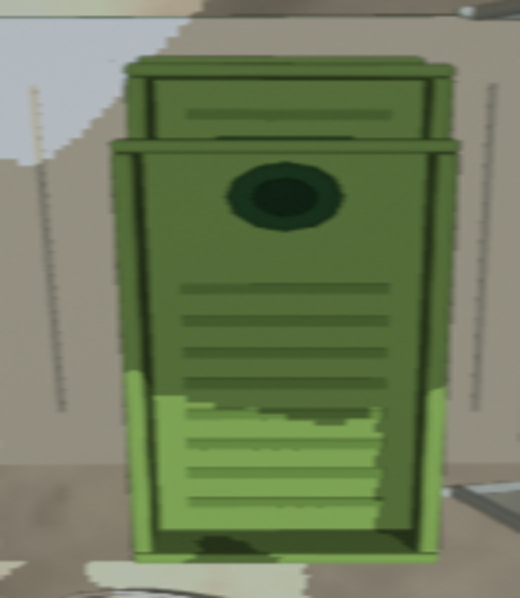

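```bash
python3 -c "
from h import *
go(.5832,.2185,.26,99.9)"
```

```text
delta [ 2.32 25.28  2.1 ] turn -0.016 j6 -107.6 t 53.775
```

```bash
python3 -m crank '{"hand":[0.5,0.5,0.5,0.5,0.5,0.5,0.5,0.5,0.5],"delta_pos":[[0,5,0],[0,10,0],[1,15,0],[2,20,0],[2.3,25.3,0],[2.3,25.3,2],[2.3,25.3,2],[2.3,25.3,2],[2.3,25.3,2]],"turn":[-0.016,-0.016,-0.016,-0.016,-0.016,-0.016,-0.016,-0.016,-0.016]}'
python3 - <<'E'
from h import *
go(.5832,.2185,.1725,99.9)
w=cam("wrist");print(proj(w,[.5832,.2185,.1725]))
g=mask(w,(50,70,0),(95,255,130))
for k in blobs(w,g,300): print(cv2.boundingRect(k),cv2.contourArea(k))
E
```

```text
time_s: 54.9
ee_pos: [0.5835, 0.2178, 0.2624]
ee_rot: [[-0.985, -0.174, 0.001], [-0.174, 0.985, 0.0], [-0.001, 0.0, -1.0]]
ft_force: [-0.1, 0.5, -0.5]
grip_width: 0.501
delta [0.03 0.07 8.99] turn 0.002 j6 -85.9 t 54.9
[[288.29198766 218.21587744]]
(209, 126, 87, 175) 3807.0
```

```bash
python3 -m crank '{"hand":[0.5,0.5,0.5,0.5,1,1,1,1,1],"delta_pos":[[0,0.1,4],[0,0.1,7.5],[0,0.1,9],[0,0.1,9],[0,0.1,9],[0,0.1,9],[0,0.1,9],[0,0.1,9],[0,0.1,9]],"turn":[0.013,0.013,0.013,0.013,0.013,0.013,0.013,0.013,0.013]}' 40
python3 - <<'E'
from h import *
R=np.array([[np.cos(b["th"]),-np.sin(b["th"])],[np.sin(b["th"]),np.cos(b["th"])]])
p=manip.get_state()["ee_pos"];q=R.T@(p[:2]-b["o"]);y=q[1]-.07;z=p[2]-.045
print(p,q,np.hypot(y,z),np.degrees(np.arctan2(z,-y)))
r=.226;a0=np.arctan2(z,-y)
for a in np.linspace(a0,np.radians(37.07),23): print((np.array([-r*np.cos(a)+r*np.cos(a0), -(r*np.sin(a)-r*np.sin(a0))])*100).round(2).tolist(),end=" ")
E
```

```text
time_s: 56.08
ee_pos: [0.5837, 0.2197, 0.1721]
ee_rot: [[-0.987, -0.163, 0.003], [-0.163, 0.987, 0.001], [-0.003, 0.0, -1.0]]
ft_force: [3.6, -0.8, -0.3]
grip_width: 0.099
[0.5836665  0.21966522 0.1721287 ] [-0.00443469  0.25664985] 0.22583151727841128 145.74091111456082
[0.0, -0.0] [-1.16, -1.56] [-2.46, -3.02] [-3.88, -4.35] [-5.4, -5.57] [-7.02, -6.64] [-8.74, -7.57] [-10.52, -8.35] [-12.36, -8.98] [-14.26, -9.44] [-16.18, -9.74] [-18.12, -9.87] [-20.07, -9.83] [-22.01, -9.63] [-23.92, -9.26] [-25.79, -8.73] [-27.62, -8.04] [-29.37, -7.19] [-31.04, -6.19] [-32.63, -5.06] [-34.11, -3.79] [-35.47, -2.4] [-36.71, -0.9]
```

Bar gripped (radius 0.2258 as expected). Swing it down.

```bash
python3 -m crank '{"hand":[1,1,1,1,1,1,1,1,1,1],"delta_pos":[[0,-1.16,-1.56],[0,-2.46,-3.02],[0,-3.88,-4.35],[0,-5.4,-5.57],[0,-7.02,-6.64],[0,-8.74,-7.57],[0,-10.52,-8.35],[0,-12.36,-8.98],[0,-14.26,-9.44],[0,-16.18,-9.74]],"turn":[0,0,0,0,0,0,0,0,0,0]}'
python3 -m crank '{"hand":[1,1,1,1,1,1,1,1,1,1],"delta_pos":[[0,-1.94,-0.13],[0,-3.89,-0.09],[0,-5.83,0.11],[0,-7.74,0.48],[0,-9.61,1.01],[0,-11.44,1.7],[0,-13.19,2.55],[0,-14.86,3.55],[0,-16.45,4.68],[0,-16.45,4.68]],"turn":[0,0,0,0,0,0,0,0,0,0]}'
python3 - <<'E'
from h import *
R=np.array([[np.cos(b["th"]),-np.sin(b["th"])],[np.sin(b["th"]),np.cos(b["th"])]])
p=manip.get_state()["ee_pos"];q=R.T@(p[:2]-b["o"]);y=q[1]-.07;z=p[2]-.045
print(q,np.hypot(y,z),np.degrees(np.arctan2(z,-y))-37.07)
E
```

```text
time_s: 57.32
ee_pos: [0.6096, 0.0612, 0.2713]
ee_rot: [[-0.987, -0.163, 0.003], [-0.163, 0.987, 0.005], [-0.004, 0.004, -1.0]]
ft_force: [1.0, 4.5, 6.3]
grip_width: 0.098
time_s: 58.58
ee_pos: [0.6364, -0.1047, 0.22]
ee_rot: [[-0.987, -0.161, -0.0], [-0.161, 0.987, -0.001], [0.0, -0.001, -1.0]]
ft_force: [6.0, -0.8, -1.9]
grip_width: 0.095
[-0.00456618 -0.07200792] 0.225371400376074 13.872039559968236
```

```bash
python3 -m crank '{"hand":[1,1,1,1,1,1,1],"delta_pos":[[0,-0.75,0.6],[0,-1.48,1.27],[0,-2.2,2.0],[0,-2.84,2.66],[0,-3.5,3.4],[0,-4.08,4.2],[0,-4.1,4.35]],"turn":[0,0,0,0,0,0,0]}'
python3 -m crank '{"hand":[1,1],"delta_pos":[[0,0,0],[0,0,0]],"turn":[0,0]}'
python3 - <<'E'
from h import *
R=np.array([[np.cos(b["th"]),-np.sin(b["th"])],[np.sin(b["th"]),np.cos(b["th"])]])
p=manip.get_state()["ee_pos"];q=R.T@(p[:2]-b["o"]);y=q[1]-.07;z=p[2]-.045
print(q,p[2],np.hypot(y,z),np.degrees(np.arctan2(z,-y))-37.07)
E
```

```text
time_s: 59.45
ee_pos: [0.6423, -0.1424, 0.1801]
ee_rot: [[-0.987, -0.162, 0.001], [-0.162, 0.987, 0.002], [-0.001, 0.002, -1.0]]
ft_force: [-0.6, 6.2, 14.9]
grip_width: 0.101
time_s: 59.7
ee_pos: [0.6422, -0.1424, 0.1801]
ee_rot: [[-0.987, -0.163, 0.001], [-0.163, 0.987, 0.001], [-0.001, 0.001, -1.0]]
ft_force: [0.8, 4.3, 10.5]
grip_width: 0.101
[-0.00484038 -0.11009643] 0.18014964786697546 0.22516694344695057 -0.18436186438863444
```

```bash
python3 -m crank '{"hand":[0.4,0.4,0.4,0.4,0.4,0.4,0.4,0.4,0.4],"delta_pos":[[0,0,0],[0,0,0],[0,0,0],[0,0,-2],[0,0,-5],[0,0,-10],[0,0,-10],[0,0,-10],[0,0,-10]],"turn":[0,0,0,0,0,0,0,0,0]}'
python3 - <<'E'
from h import *
R=np.array([[np.cos(b["th"]),-np.sin(b["th"])],[np.sin(b["th"]),np.cos(b["th"])]])
w=cam("wrist")
pj=lambda x,y,z:proj(w,np.r_[b["o"]+R@[x,y],z])[0].round(1)
print("predicted bar ends",pj(-.046,-.11,.181),pj(.046,-.11,.181))
for d in (.04,.08): # hood opened by d rad: bar shift
    a=np.radians(37.07)+d;print(d,pj(-.046,.07-.226*np.cos(a),.045+.226*np.sin(a)),pj(.046,.07-.226*np.cos(a),.045+.226*np.sin(a)))
g=mask(w,(50,70,0),(95,255,130))
for k in blobs(w,g,300): print(cv2.boundingRect(k),cv2.contourArea(k))
m=cv2.inRange(cv2.cvtColor(w["f"],cv2.COLOR_RGB2HSV),np.array((33,60,30)),np.array((75,255,255)))
for k in blobs(w,m,1500): print("green",cv2.boundingRect(k))
print("T5 rim corners",pj(-.052,-.028,.144),pj(.088,.032,.144),"T4 front",pj(-.076,0,.122))
cv2.imwrite("pics/w15.png",w["f"][:,:,::-1])
t=cam("top");print("jar", [ (cv2.boundingRect(k)) for k in blobs(t,cv2.inRange(cv2.cvtColor(t["f"],cv2.COLOR_RGB2GRAY),0,45)[150:210,350:400],100)])
E
```

```text
time_s: 60.82
ee_pos: [0.6414, -0.1428, 0.2768]
ee_rot: [[-0.987, -0.162, -0.004], [-0.162, 0.987, 0.001], [0.003, 0.002, -1.0]]
ft_force: [0.3, -0.1, -0.5]
grip_width: 0.601
predicted bar ends [287.7 152.1] [287.4 290. ]
0.04 [296.8 153.9] [295.6 295.7]
0.08 [307.6 155.7] [305.2 301.2]
(279, 127, 70, 171) 3579.5
green (279, 127, 70, 172)
T5 rim corners [406.1 136.1] [465.7 314.5] T4 front [438.   99.9]
jar []
```

```bash
python3 - <<'E'
from h import *
R=np.array([[np.cos(b["th"]),-np.sin(b["th"])],[np.sin(b["th"]),np.cos(b["th"])]])
f=cv2.imread("pics/w15.png")[:,:,::-1]
h=cv2.cvtColor(f,cv2.COLOR_RGB2HSV);m=cv2.inRange(h,np.array((33,35,20)),np.array((75,255,255)))
m[:, :355]=0
print([(cv2.boundingRect(k),cv2.contourArea(k)) for k in cv2.findContours(m,cv2.RETR_EXTERNAL,cv2.CHAIN_APPROX_NONE)[0] if cv2.contourArea(k)>200])
print([h[r,435].tolist() for r in range(90,310,20)])
t=cam("top");g=cv2.cvtColor(t["f"],cv2.COLOR_RGB2GRAY)[150:210,345:410]
k=max(cv2.findContours(cv2.inRange(g,0,70),cv2.RETR_EXTERNAL,cv2.CHAIN_APPROX_NONE)[0],key=cv2.contourArea);print("jar",cv2.boundingRect(k))
g0=cv2.cvtColor(cv2.imread("pics/top0.png"),cv2.COLOR_BGR2GRAY)[150:210,345:410]
k=max(cv2.findContours(cv2.inRange(g0,0,70),cv2.RETR_EXTERNAL,cv2.CHAIN_APPROX_NONE)[0],key=cv2.contourArea);print("jar0",cv2.boundingRect(k))
E
```

```text
[((355, 336, 11, 39), 287.5), ((462, 142, 30, 167), 548.0), ((393, 135, 100, 163), 9717.0), ((366, 94, 117, 162), 1985.5)]
[[36, 7, 179], [75, 29, 122], [49, 45, 160], [77, 30, 120], [73, 36, 126], [53, 39, 155], [76, 32, 121], [50, 43, 161], [53, 38, 149], [76, 28, 120], [50, 42, 157]]
jar (20, 12, 24, 26)
jar0 (20, 13, 24, 25)
```

```bash
python3 -c "
from plant import manip
print(manip.sign_off(), manip.get_state()['time_s'])"
```

```text
the job is handed in; nothing more can be done
the job is handed in; nothing more can be done
```

The sprouter is back together and the job is handed in: hood opened to about 1.89 rad, collecting tray seated, all five green trays stacked alternately, hood shut. It took about 61 of the 210 s.

**What went wrong:** the fifth tray (turned end for end in the gripper) first stood about 2 mm too high, with a rib on the wall of the tray below. I regripped it, moved it 5.5 mm back and 2.5 mm left, and lowered it again. It then stopped 2.2 mm lower.

**Last checks, in base coordinates:**

| Item | Measured | Required |
|---|---|---|
| Collecting tray (x, after seating) | about −9.5 mm | −21 to −3 mm |
| First tray (x, when placed) | about +15 mm | +3 to +21 mm |
| Fourth tray (x) | about −6 mm | −21 to −3 mm |
| Fifth tray (x) | about +17 mm | +3 to +21 mm |
| Fifth tray's rim length, read at its proper height | 140 mm | 140 mm is right |
| Hood bar when released | 0.2° past the nominal shut position | shut within 0.04 rad (2.3°) |

- **Tight margin:** the fourth tray has only about 3 mm to spare, because the first try at the fifth tray pushed it and the third tray towards the back. They stayed within the hooks' play.
- **Disagreement:** the third tray read about 13 mm when it was placed and about 15 mm later, from the other side. Some of that is the push, and some may be calibration.
- **Not rechecked:** I did not measure the second tray again after that push.
- **Seen through the hood:** with the hood shut, I saw the fifth and fourth trays' outlines only roughly, at their expected places.
- **Jar:** it had not moved in the top view, to within a pixel.

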